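# Set up two test cartridges in the slanted loading rack, tubes to the back

### The job

Take both blue-lidded test cartridges out of the kit carton and stand them in the two empty bays of the slanted loading rack, the same way round as the one already there: lid up, amber reaction tube to the back, passing through the slot. Lower each one fully home before letting go, keep the fingers off the reaction tubes, never let a cartridge fall over, and leave the loaded cartridge, the reagent bottle, the specimen cup and the marker alone.

Things in the scene. Friction and masses are not known exactly. Their poses are not given: they have to be found in the camera images.
- cart_a: cartridge: plastic box 36 mm long (its x), 34 wide (y), 84 high (z), straight sides, about 50 g, top 21 mm the blue lid; white label on the front (-x); thin amber tube out of the middle of the back (+x), as cart_a_tube. Origin: on the underside, 12 mm behind the box's centre (box spans x -30 to +6 mm). One of the two to be moved; stands in a cell of the carton, turned any way.
- cart_b: cartridge: plastic box 36 mm long (its x), 34 wide (y), 84 high (z), straight sides, about 50 g, top 21 mm the blue lid; white label on the front (-x); thin amber tube out of the middle of the back (+x), as cart_a_tube. Origin: on the underside, 12 mm behind the box's centre (box spans x -30 to +6 mm). The other one to be moved, the same as cart_a; stands in another cell, turned any way.
- cart_a_lid (a point): centre of the top face of cart_a's lid, 84 mm above its underside; axes as cart_a.
- cart_b_lid (a point): centre of the top face of cart_b's lid, 84 mm above its underside; axes as cart_b.
- cart_a_foot (a point): centre of the underside of cart_a's 36 x 34 mm box; axes as cart_a.
- cart_b_foot (a point): centre of the underside of cart_b's 36 x 34 mm box; axes as cart_b.
- cart_a_tube: cart_a's amber reaction tube: a fragile upright diamond 5 mm thick, 12 to 44 mm above the underside; origin at its outermost point, 42.5 mm behind the box's centre and 28 mm above the underside; axes as the cartridge. Keep the fingers off it.
- cart_b_tube: cart_b's amber reaction tube: a fragile upright diamond 5 mm thick, 12 to 44 mm above the underside; origin at its outermost point, 42.5 mm behind the box's centre and 28 mm above the underside; axes as the cartridge. Keep the fingers off it.
- cart_done: cartridge: plastic box 36 mm long (its x), 34 wide (y), 84 high (z), straight sides, about 50 g, top 21 mm the blue lid; white label on the front (-x); thin amber tube out of the middle of the back (+x), as cart_a_tube. Origin: on the underside, 12 mm behind the box's centre (box spans x -30 to +6 mm). Already standing correctly in the left bay of the rack: the pattern to follow; leave it.
- cart_done_tube: cart_done's amber reaction tube: a fragile upright diamond 5 mm thick, 12 to 44 mm above the underside; origin at its outermost point, 42.5 mm behind the box's centre and 28 mm above the underside; axes as the cartridge. Keep the fingers off it.
- carton: fixed open-topped white kit carton with a blue band, 169 x 169 mm, 45 mm high; walls and crossed dividers 3 mm thick, all 45 mm high; floor 3 mm; four square cells 80 mm across. Origin under its centre. Three cells hold cart_a, cart_b and the reagent bottle; the cartridges stand 42 mm proud of the dividers.
- rack: fixed aluminium loading rack, 236 mm wide (its y), 104 mm deep (its x); it stands sideways on the bench: its front (-x) looks roughly to the robot's left, its +y end points away from the robot. Origin under the middle of its base, axes upright.
- bays: the rack's three bays, 76 mm apart along y, tipped 25 degrees, mouths leaning to the front: its z is the way a cartridge stands and slides in or out (25 degrees from vertical), its x points to the back and 25 degrees up. Origin on the middle bay's floor. A seated cartridge may lean a little on the front wall.
- bay_left (a point): centre of the floor of the left bay (+y, the one farthest from the robot), holding cart_done; axes as bays.
- bay_middle (a point): centre of the floor of the middle bay, empty; axes as bays. Every bay is 44 x 44 mm inside; front wall 38 mm high with a lip flared forward to 46 mm; side walls 28 mm; back wall 50 mm with a 18 mm wide slot in its middle, open at the top, for the tube. Walls 2 mm.
- bay_right (a point): centre of the floor of the right bay (-y, the one nearest the robot), empty; axes as bays.
- reagent: bystander: white reagent bottle, 28 mm across, 48 mm high, standing in a cell of the carton; origin under its centre.
- cup: bystander: specimen cup with a yellow lid, 66 mm across, 69 mm high; origin under its centre.
- marker: bystander: black marker pen with a blue cap lying on the bench, 100 x 12 mm; origin under its centre, long along its x.
Not all that is in view belongs to the job. What is shaped like the cart_b but red is not meant.

How it is judged:
By the outcome, as a careful person would: the job done as asked, in the order asked, and still so for the second after the job is handed in, with the robot touching nothing.
It also fails if it takes over 72 s, if anything falls off the work surface, if the arm or the gripper's body presses on something with over 40 N, if the wrist force passes 120 N, or if a joint passes its speed limit or range.

### The arm

A 7-joint arm with a two-finger parallel gripper is mounted at the origin on the work surface. World frame = base frame: x ahead of the robot, y to its left, z up, the work surface at z = 0. Lengths are in m, angles in degrees, forces in N, time in s.
With the tool pointing down it reaches from about 0.4 to 0.9 m from the base axis. Payload 5.5 kg.
Tool frame: the origin (TCP) lies at the very end of the fingers, on their centre line; the grasp point (between the pads) lies 19 mm behind it; z points along the fingers, y is the line along which they close (so a half turn about z gives the same grasp; the last joint's range is limited). The gripper opens to 85 mm and grips with 20 to 120 N. Pads are 22 mm wide; open, the fingers measure 114 mm over their backs; the gripper's body (76 mm by 85 mm) begins 54 mm behind the grasp point. The pads swing forward as they close: fully open they stand 13 mm farther back than shut.
Start: joints at [82.46, 28.699, -24.465, 88.831, 12.651, 65.22, -12.049], TCP at [0.25, -0.6, 0.231] pointing down, gripper open.
Joint ranges: [-164.97, 164.97], [-17.58, 116.51], [-87.97, 89.64], [11.32, 138.91], [-80.73, 260.73], [10.89, 115.49], [-147.41, 147.41]. Speed limits (degrees/s): [147.25, 147.25, 180, 180, 180, 180, 180].

### API

Orientations are given as [roll, pitch, yaw] about the fixed x, y, z axes, in that order (R = Rz(yaw) Ry(pitch) Rx(roll)).
In Python, from station import telemetry, viewer, workorder gives the robot as it stands.
- The arm moves only by the tool play_rows, never from a script. Its argument "increments" is a list of rows, each a list of 4 numbers: the shift along the tool's x, y, z in mm, then the turn about the tool's z in degrees. A call has 1 to 12 rows; each row shifts and turns the commanded pose from where the row before left it, along the tool's axes as they then stand; what a row does not reach is not made up. A row lasts 1/12 s, in which the tool goes at most 41.7 mm and 7.16 degrees, less where a joint would pass 70% of its speed; a pose out of reach is approached as far as the arm can. A call with a gripper value outside its range is refused whole. "hand" is the closure, from -1 (fully open) to 1 (shut), set as the call begins (left out, the last holds). The fingers move at their own pace and stop on an object; "force" is the grip in N (left out, the last holds). Time passes only in rows, so rows that do not move let the fingers close. It gives the time, the measured TCP pose, the force, the opening and the grip force at its end, in the units of the state.
- telemetry.observe(): the state, without advancing time (a new reading comes with each control period).
- viewer.grab_frame(name): name is "scene" or "side" or "wrist"; returns the picture (400x640x3 uint8, red, green, blue); there is no depth.
- viewer.get_calibration(name): a dict with "fovy" (degrees; the focal length in pixels is half the picture's height over the tangent of half this angle, whatever the lens; pixels are square), "cx", "cy" (the principal point, pixels), "D" ([k1, k2, p1, p2, k3] as OpenCV has them; the pictures are not rectified), "rvec" (rotation vector, rad) and "tvec" (3), from world to camera coordinates, as OpenCV has them. Camera axes: x right, y down, z forward; pixel columns grow to the right and rows downward; lengths in m; the calibration is good to about 2 mm. A picture is of the moment at which its call begins: read the wrist's pose just before it. get_calibration takes no time and is no camera call; for the wrist camera it gives the pose at the moment of the call.
- workorder.close_job(): hands the job in; it is judged then, once.
The state is a dict: "time": time; "qpos": joint angles; "qvel": joint speeds; "tau": joint torques, N m; "eef_pos": TCP position; "ee_rot": TCP orientation; "wrist_force": force on the tool from outside, world axes, zero at the start; "wrist_torque": the same for the moment, N m; "finger_gap": finger opening in m; "finger_force": force on a finger pad.
Only numpy, scipy, OpenCV 4.12 (cv2) and the standard library are available. Lean on these libraries where they do the work, as an engineer would, in place of code of your own. Each camera call takes 0.05 s, during which the arm holds its last target. There are 200 camera calls.

## Working session

There is one attempt and no reset: what is moved stays moved. The work goes in short steps, Python scripts to look and compute and a tool call to move; the robot and the scene stay as the last step left them, time stands still between calls to the robot, and variables do not carry over. Pictures are saved under pics/ and viewed, at most 10 in all, crops included, and the job is handed in when it is done.

Besides the shell and the picture viewer there is one more tool, called in YAML: its name, and indented under it one key for each argument. play_rows: Moves the arm, as the interface text tells. Its arguments: {"type":"object","properties":{"increments":{"type":"array"},"hand":{"type":"number"},"force":{"type":"number"}},"required":["increments"]}

```bash
ls; mkdir -p pics; python3 - <<'E'
from station import telemetry, viewer
import cv2,numpy as np
print(telemetry.observe())
for n in("scene","side","wrist"):
    c=viewer.get_calibration(n); print(n,c)
    im=viewer.grab_frame(n); cv2.imwrite(f"pics/{n}0.png",im[:,:,::-1])
E
```

```text
pics
{'time': 0.0, 'qpos': array([ 82.46024943,  28.75524697, -24.45364089,  88.89153792,
        12.65220917,  65.2187978 , -12.04901019]), 'qvel': array([ 0.08451429,  0.0462243 ,  0.01890812,  0.03409956,  0.03574511,
        0.05018455, -0.09318383]), 'tau': array([-6.34332391e-04, -5.69527566e+01, -5.81592187e+00, -2.80951023e+01,
        1.07709097e-02,  1.18277298e-02,  9.00523901e-06]), 'eef_pos': array([ 0.24969369, -0.59938083,  0.23024358]), 'ee_rot': array([-1.79888254e+02, -3.36916612e-03,  2.26242471e+01]), 'wrist_force': array([ 0.41734651, -0.61610258,  0.88567745]), 'wrist_torque': array([-0.02830218,  0.05300329, -0.0588019 ]), 'finger_force': 0.0, 'finger_gap': 0.085375556859867}
scene {'fovy': 51.8956599551168, 'cx': 311.79107813752245, 'cy': 191.98675830573572, 'D': array([-0.00347092,  0.        ,  0.        ,  0.        ,  0.        ]), 'rvec': array([ 2.0819293 ,  1.05597467, -0.47517052]), 'tvec': array([-0.37011915, -0.23177455,  1.37442935])}
side {'fovy': 56.79305086481301, 'cx': 325.71804747851377, 'cy': 199.9842656016143, 'D': array([-0.01680831,  0.        ,  0.        ,  0.        ,  0.        ]), 'rvec': array([ 0.65256273, -2.47927528,  1.35186697]), 'tvec': array([0.52195641, 0.1990455 , 0.51695566])}
wrist {'fovy': 60.853843076996085, 'cx': 316.0805170361206, 'cy': 195.64986291838815, 'D': array([-0.05174787,  0.        ,  0.        ,  0.        ,  0.        ]), 'rvec': array([-2.38488971,  1.59118138,  0.25597884]), 'tvec': array([-0.65043011, -0.04038357,  0.38063308])}
```

View pics/scene0.png

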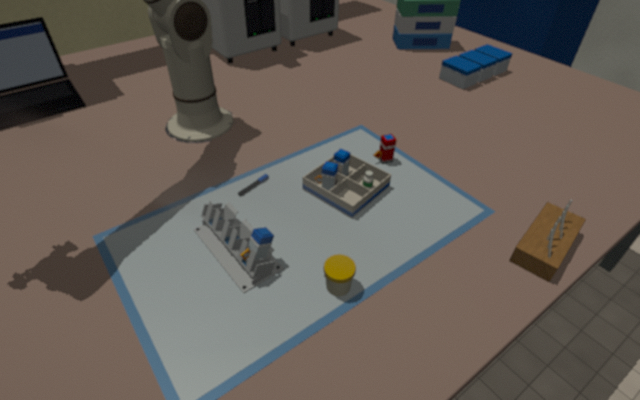

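View pics/side0.png

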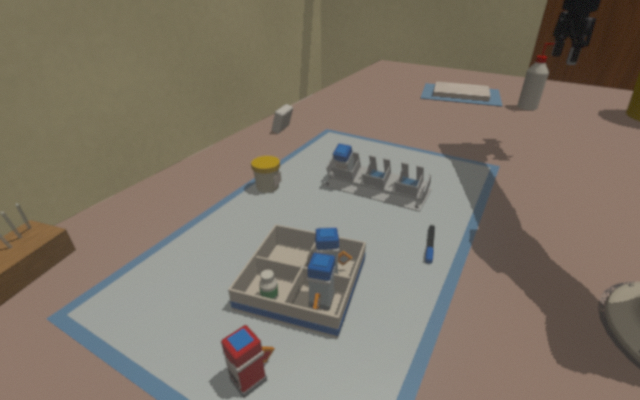

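The scene view shows the carton at (347,182) with blue lids at (330,169) and (342,156), and the rack at (235,240) with its loaded cartridge at (262,240). The red look-alike at (388,148) stands outside the carton. The side view shows lids at (327,238) with the tube to the right and (321,265) with the tube towards the camera. The bottle is at (268,285).

```bash
cat > h.py <<'E'
from station import telemetry, viewer
import cv2,numpy as np
from scipy.spatial.transform import Rotation as R
from scipy.optimize import least_squares
def cam(n):
    c=viewer.get_calibration(n); f=200/np.tan(np.radians(c['fovy']/2))
    K=np.array([[f,0,c['cx']],[0,f,c['cy']],[0,0,1]]); return K,c['D'],c['rvec'],c['tvec']
def ray(C,uv):
    K,D,r,t=C; p=cv2.undistortPoints(np.array([[uv]],float),K,D)[0,0]
    Rm=cv2.Rodrigues(r)[0]; return -Rm.T@t, Rm.T@np.array([p[0],p[1],1])
def onz(C,uv,z):
    o,d=ray(C,uv); return o+d*(z-o[2])/d[2]
def proj(C,P):
    K,D,r,t=C; return cv2.projectPoints(np.array(P,float).reshape(-1,3),r,t,K,D)[0][:,0]
def st():
    s=telemetry.observe(); return s['time'],s['eef_pos'],s['ee_rot']
def snap(n,name):
    C=cam(n); s=telemetry.observe(); im=viewer.grab_frame(n); cv2.imwrite(f"pics/{name}.png",im[:,:,::-1]); return C,s,im
E
python3 - <<'E'
from h import *
S=cam('scene');D=cam('side')
for n,uv,z in(("lid1",(330,169),.087),("lid2",(342,156),.087),("carton",(347,182),.045),("done",(262,235),.1),("rackL",(248,287),0.003),("rackR",(197,228),.003),("rackLb",(278,267),.003),("cup",(340,267),.069),("marker",(254,184),.006),("red",(388,138),.084)): print(n,onz(S,uv,z).round(3))
for n,uv,z in(("lid1",(327,238),.087),("lid2",(321,265),.087),("done",(343,152),.1),("cup",(266,163),.069),("rackR",(418,206),.003),("rackLft",(327,184),.003)): print('side',n,onz(D,uv,z).round(3))
o=telemetry.observe(); W=cam('wrist'); Rm=cv2.Rodrigues(W[2])[0]
T=R.from_euler('xyz',o['ee_rot'],degrees=True)
print('cam in tool',T.inv().apply(-Rm.T@W[3]-o['eef_pos']),'cam z in tool',T.inv().apply(Rm[2]),'camx',T.inv().apply(Rm[0]))
E
```

```text
lid1 [0.538 0.121 0.087]
lid2 [0.513 0.181 0.087]
carton [0.566 0.157 0.045]
done [ 0.643 -0.143  0.1  ]
rackL [ 0.673 -0.204  0.003]
rackR [ 0.448 -0.218  0.003]
rackLb [ 0.665 -0.123  0.003]
cup [ 0.786 -0.048  0.069]
marker [ 0.388 -0.022  0.006]
red [0.519 0.344 0.084]
side lid1 [0.513 0.149 0.087]
side lid2 [0.491 0.206 0.087]
side done [ 0.62  -0.113  0.1  ]
side cup [ 0.773 -0.036  0.069]
side rackR [ 0.447 -0.136  0.003]
side rackLft [ 0.664 -0.121  0.003]
cam in tool [ 0.07993996  0.00125323 -0.14322057] cam z in tool [-3.12279995e-01  4.58160661e-04  9.49989997e-01] camx [-9.13273123e-04  9.99999277e-01 -7.82489560e-04]
```

play_rows:
  increments:
    - [33,-22,-6,0]
    - [33,-22,-6,0]
    - [33,-22,-6,0]
    - [33,-22,-6,0]
    - [33,-22,-6,0]
    - [33,-22,-6,0]
    - [33,-22,-6,0]
    - [33,-22,-6,0]
    - [33,-22,-6,0]
    - [33,-22,-6,0]
    - [33,-22,-6,0]
    - [33,-22,-6,0]

```text
time: 1.15
eef_pos: [0.5145, -0.2023, 0.3036]
ee_rot: [180.0, 0.0, 22.6]
wrist_force: [1.1, -0.0, -0.4]
finger_gap: 0.0856
finger_force: 0.0
```

play_rows:
  increments:
    - [0,0,0,0]
    - [0,0,0,0]
    - [0,0,0,0]

```text
time: 1.4
eef_pos: [0.5137, -0.2041, 0.3029]
ee_rot: [-180.0, 0.1, 22.7]
wrist_force: [-0.5, -0.0, -0.6]
finger_gap: 0.0854
finger_force: 0.0
```

```bash
python3 - <<'E'
from h import *
C,s,im=snap('wrist','w1'); print(s['eef_pos'],s['ee_rot'],s['qpos'])
np.save('w1cam.npy',np.array(list(C),dtype=object),allow_pickle=True)
E
```

```text
[ 0.51366867 -0.20408648  0.30292964] [-1.79993716e+02  5.51522073e-02  2.26654573e+01] [ 49.6883966   16.66528752 -37.56084869  97.74871355  10.80099671
  69.29202641 -57.89367997]
```

View pics/w1.png

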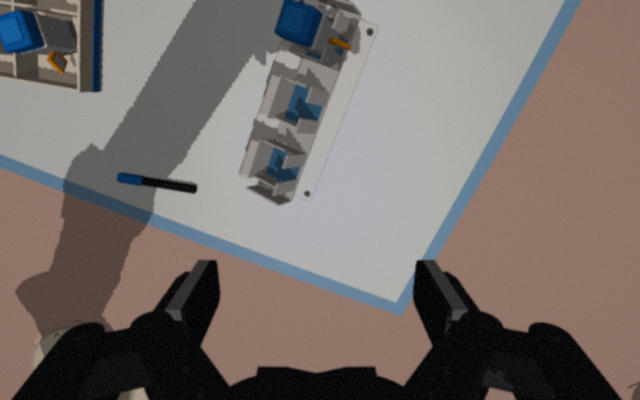

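The wrist view shows the rack with its back plate edge from (381,22) to (311,203), the loaded cartridge's lid at (298,22) with its tube at (340,43), and the empty bays at (300,102) and (278,163). The marker runs (120,178)–(195,188), and one cartridge in the carton is at (20,32).

```bash
python3 - <<'E'
from h import *
C=np.load('w1cam.npy',allow_pickle=True); C=tuple(np.array(a,float) for a in C)
for n,uv,z in(("plateBL",(381,22),.003),("plateBR",(311,203),.003),("holeL",(370,32),.003),("holeR",(307,194),.003),("tubeDone",(349,46),.05),("lidDone",(298,22),.11),("midfloor",(303,105),.03),("rightfloor",(281,165),.03),("frontRlow",(240,178),.05)): print(n,onz(C,uv,z).round(4))
im=cv2.imread('pics/w1.png')[0:215,225:395]; cv2.imwrite('pics/w1c.png',cv2.resize(im,None,fx=2.79,fy=2.79,interpolation=cv2.INTER_CUBIC))
E
```

```text
plateBL [ 0.6837 -0.2186  0.003 ]
plateBR [ 0.4408 -0.2285  0.003 ]
holeL [ 0.6685 -0.2112  0.003 ]
holeR [ 0.4507 -0.2185  0.003 ]
tubeDone [ 0.6384 -0.1923  0.05  ]
lidDone [ 0.6316 -0.1389  0.11  ]
midfloor [ 0.5601 -0.1695  0.03  ]
rightfloor [ 0.4819 -0.1714  0.03  ]
frontRlow [ 0.453  -0.1315  0.05  ]
```

play_rows:
  increments:
    - [6,-41,0,0]
    - [6,-41,0,0]
    - [6,-41,0,0]
    - [6,-41,0,0]
    - [6,-41,0,0]
    - [6,-41,0,0]
    - [6,-41,0,0]
    - [0,-10,0,0]

```text
time: 2.12
eef_pos: [0.4366, 0.0914, 0.3036]
ee_rot: [-180.0, -0.0, 22.9]
wrist_force: [0.4, -0.2, 0.1]
finger_gap: 0.0852
finger_force: 0.0
```

```bash
python3 - <<'E'
from h import *
import pickle
C,s,im=snap('wrist','w2'); print(s['eef_pos'],s['ee_rot'],s['qpos'])
pickle.dump(C,open('w2.pkl','wb'))
p=proj(C,[[.47,.06,.045],[.65,.06,.045],[.65,.25,.045],[.47,.25,.045]]); print(p)
x0,y0=np.clip(p.min(0).astype(int)-20,0,None); x1,y1=p.max(0).astype(int)+20
c=im[y0:y1,x0:x1,::-1]; f=min(800/c.shape[1],600/c.shape[0]); print(x0,y0,f)
cv2.imwrite('pics/w2c.png',cv2.resize(c,None,fx=f,fy=f,interpolation=cv2.INTER_CUBIC))
E
```

```text
[0.43661715 0.09136863 0.30362515] [-1.79954308e+02 -4.76731627e-02  2.29059898e+01] [ 33.58756533   4.24175226 -50.53429016 110.79833298   3.51484894
  66.49940526 -85.36421745]
[[350.46462567 138.8800625 ]
 [420.90610977 -17.47679886]
 [251.63953837 -98.26811573]
 [196.52206167  73.79841512]]
176 0 3.0303030303030303
```

View pics/w2c.png

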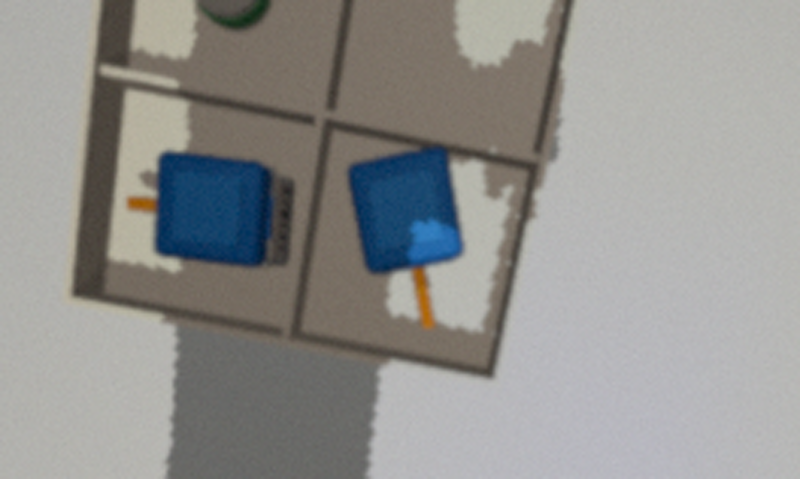

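The crop shows both blue-lidded cartridges in adjacent cells. Left lid: crop corners (160,153), (268,163), (265,266), (155,256), with the tube to the left at (128,203). Right lid: corners (350,166), (446,148), (462,255), (370,272), with the tube down at (430,327). The bottle is in the top-left cell. Both have blue lids and amber tubes, so these are the two meant; the red one stands outside the carton.

```bash
python3 - <<'E'
from h import *
import pickle
C=pickle.load(open('w2.pkl','rb')); off=np.array([176,0]); f=3.0303
def full(p): return (np.array(p,float)+.5)/f-.5+off
for n,cs,tip in(("L",[(160,153),(268,163),(265,266),(155,256)],(128,203)),("R",[(350,166),(446,148),(462,255),(370,272)],(430,327))):
    W=np.array([onz(C,full(c),.087) for c in cs]); c=W.mean(0); t=onz(C,full(tip),.031)
    e=np.linalg.norm(np.roll(W,-1,0)-W,axis=1)*1000
    d=t-c; yaw0=np.degrees(np.arctan2(d[1],d[0]))
    a=[np.degrees(np.arctan2(*(W[(i+1)%4]-W[i])[[1,0]])) for i in range(4)]
    a=[((x-yaw0+45)%90)-45 for x in a]
    print(n,'lid',c.round(4),'edges',e.round(1),'tip',t.round(4),'r',np.linalg.norm(d[:2]).round(4),'yaw0',yaw0.round(1),'edge yaw',(yaw0+np.array(a)).round(1))
# carton corners
for p in((72,297),(493,375),(292,335),(320,118)): print(onz(C,full(p),.045).round(4))
S=cam('scene');
E
```

```text
L lid [0.4974 0.1921 0.087 ] edges [35.3 32.5 36.9 32.5] tip [0.4856 0.2337 0.031 ] r 0.0433 yaw0 105.9 edge yaw [107.4 108.7 107.5 105.9]
R lid [0.5219 0.1325 0.087 ] edges [31.7 33.8 31.2 33.9] tip [0.4873 0.1094 0.031 ] r 0.0417 yaw0 -146.3 edge yaw [-147.2 -147.8 -147.1 -146.9]
[0.4463 0.2391 0.045 ]
[0.4809 0.0805 0.045 ]
[0.465 0.157 0.045]
[0.5406 0.175  0.045 ]
```

play_rows:
  increments:
    - [0,0,8,-7.1]
    - [0,0,8,-7.1]
    - [0,0,8,-7.1]
    - [0,0,8,-7.1]
    - [0,0,8,-7.1]
    - [0,0,8,-7.1]
    - [0,0,8,-7.1]
    - [0,0,8,-7.1]
    - [0,0,8,-7.1]
    - [0,0,8,-7.1]
    - [0,0,8,-7.1]
    - [0,0,8,-7.1]

```text
time: 3.17
eef_pos: [0.4389, 0.0836, 0.2065]
ee_rot: [-180.0, 0.0, 107.9]
wrist_force: [-0.3, -0.1, -1.0]
finger_gap: 0.0853
finger_force: 0.0
```

play_rows:
  increments:
    - [0,0,0,-5]
    - [0,0,0,-5]
    - [-19,-22,10,0]
    - [-19,-22,10,0]
    - [-20,-22,10,0]
    - [-20,-22,10,0]
    - [0,0,0,0]
    - [0,0,0,0]

```text
time: 3.83
eef_pos: [0.3958, -0.0274, 0.1665]
ee_rot: [-179.9, -0.0, 117.4]
wrist_force: [0.4, 0.1, 0.4]
finger_gap: 0.0853
finger_force: 0.0
```

```bash
python3 - <<'E'
from h import *
import pickle
C,s,im=snap('wrist','w3'); print(s['eef_pos'],s['ee_rot'],s['qpos'])
pickle.dump(C,open('w3.pkl','wb'))
E
```

```text
[ 0.39582714 -0.02743375  0.16649236] [-1.79868835e+02 -2.69201376e-02  1.17364789e+02] [ 55.39766199  13.20367889 -60.24095324 125.71941308  15.31611826
  48.80124274  12.93513986]
```

View pics/w3.png

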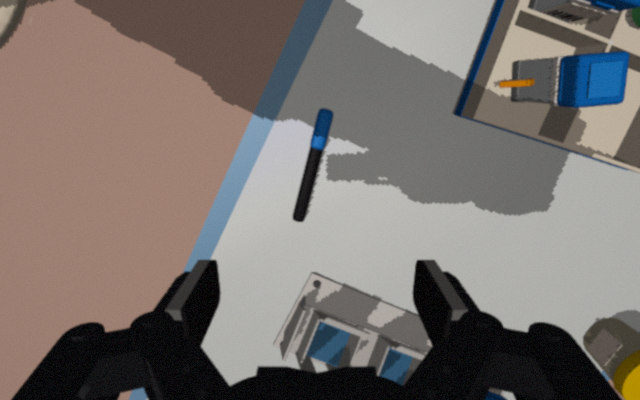

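The view shows I turned the wrong way: positive turns lower the yaw. The marker is at (312,165), the rack is at the bottom, and the carton is at upper right. This yaw is near the 107.5° the left cartridge needs, so I'll go there and check its pose by fitting the lid outline.

play_rows:
  increments:
    - [0,0,0,5]
    - [0,0,0,5]
    - [30,27,0,0]
    - [30,27,0,0]
    - [30,27,0,0]
    - [30,27,0,0]
    - [30,27,0,0]
    - [29,28,0,0]
    - [0,0,0,0]
    - [0,0,0,0]

```text
time: 4.72
eef_pos: [0.4977, 0.2014, 0.1676]
ee_rot: [179.9, -0.2, 108.2]
wrist_force: [-0.5, -0.0, -0.1]
finger_gap: 0.0856
finger_force: 0.0
```

```bash
cat > fit.py <<'E'
from h import *
from scipy.optimize import minimize
def lidfit(C,im,x,y,yaw,ztop=.087,r=70):
    hsv=cv2.cvtColor(im,cv2.COLOR_RGB2HSV); m=((hsv[...,0]>100)&(hsv[...,0]<120)&(hsv[...,1]>150)&(hsv[...,2]>40)).astype(np.uint8)
    def box(p):
        c,s=np.cos(p[2]/50),np.sin(p[2]/50)
        return [[p[0]+a*c-b*s,p[1]+a*s+b*c,z] for a in(-.018,.018) for b in(-.017,.017) for z in(ztop,ztop-.021)]
    def hull(p): return cv2.convexHull(proj(C,box(p)).astype(np.float32))
    p0=np.array([x,y,np.radians(yaw)*50]); p0s=p0*[1,1,1]
    h0=hull(p0); roi=np.zeros_like(m); cv2.fillPoly(roi,[np.int32(h0)],1); roi=cv2.dilate(roi,np.ones((61,61)))
    n,lab,sts,cen=cv2.connectedComponentsWithStats(m*roi); k=1+np.argmax(sts[1:,4]); m=(lab==k).astype(np.uint8)
    def cost(q):
        p=p0+np.array([q[0]/1000,q[1]/1000,np.radians(q[2])*50]); h=hull(p); o=np.zeros_like(m)
        cv2.fillPoly(o,[np.int32(h*16)],1,shift=4); return 1-(o&m).sum()/max((o|m).sum(),1)
    b=min((minimize(cost,g,method='Nelder-Mead',options=dict(initial_simplex=np.array(g)+np.array([[0,0,0],[6,0,0],[0,6,0],[0,0,5.]]))) for g in([0,0,0.],[5,5,2.],[-5,-5,-2.])),key=lambda r:r.fun)
    return x+b.x[0]/1000,y+b.x[1]/1000,yaw+b.x[2],b.fun
def toolshift(s,x,y):
    T=R.from_euler('xyz',s['ee_rot'],degrees=True); return T.inv().apply(np.array([x,y,s['eef_pos'][2]])-s['eef_pos'])*1000
E
python3 - <<'E'
from fit import *
C,s,im=snap('wrist','w4'); print(s['eef_pos'],s['ee_rot'],s['qpos'])
r=lidfit(C,im,.4974,.1921,107.5); print(np.round(r,4),toolshift(s,*r[:2]).round(1))
r=lidfit(C,im,.522,.1325,-147.2); print(np.round(r,4))
E
```

```text
[0.49765115 0.20135555 0.16763123] [ 1.79925371e+02 -1.74870131e-01  1.08174645e+02] [ 16.86870203  28.96855901 -53.09399407 108.0252681   27.42774291
  56.66628144 -30.18330708]
[ 0.497   0.1936 98.9385  0.1529] [-7.2 -3.  -0. ]
[ 5.226000e-01  1.331000e-01 -1.540318e+02  1.665000e-01]
```

```bash
python3 - <<'E'
import cv2
im=cv2.imread('pics/w4.png'); cv2.imwrite('pics/w4c.png',cv2.resize(im[0:330,130:570],None,fx=1.8,fy=1.8,interpolation=cv2.INTER_CUBIC))
E
```

```text
(no output)
```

View pics/w4c.png

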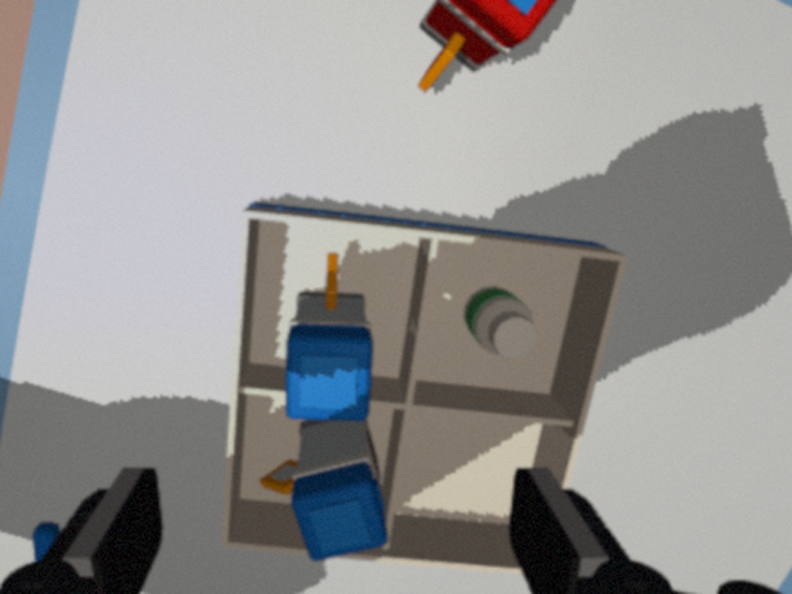

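The crop shows the left cartridge upright and aligned with the tool (lid centre about (330,385), tube at (332,280)). The other lid is at (340,510) with its tube to the left, and the red look-alike is outside at top. I'll make a small shift, descend and grip.

play_rows:
  increments:
    - [-7,-2,10,0.5]
    - [0,0,25,0]
    - [0,0,25,0]
    - [0,0,25,0]
    - [0,0,20,0]
    - [0,0,10,0]
    - [0,0,0,0]
    - [0,0,0,0]
  hand: -1
  force: 20

```text
time: 5.43
eef_pos: [0.4977, 0.1879, 0.0523]
ee_rot: [-180.0, 0.0, 107.2]
wrist_force: [0.5, -0.8, -0.0]
finger_gap: 0.0852
finger_force: 0.0
```

play_rows:
  increments:
    - [0,0,0,0]
    - [0,0,0,0]
    - [0,0,0,0]
    - [0,0,0,0]
    - [0,0,0,0]
    - [0,0,0,0]
    - [0,0,0,0]
    - [0,0,0,0]
    - [0,0,0,0]
    - [0,0,0,0]
  hand: 1
  force: 20

```text
time: 6.27
eef_pos: [0.4985, 0.1895, 0.0531]
ee_rot: [179.9, 0.0, 107.3]
wrist_force: [-0.1, -1.0, 7.9]
finger_gap: 0.034
finger_force: 21.8
```

play_rows:
  increments:
    - [0,0,-28,0]
    - [0,0,-28,0]
    - [0,0,-28,0]
    - [0,0,-28,0]
    - [-28,-1,0,0]
    - [-29,-1,0,0]
    - [-29,-1,0,0]
    - [-29,-1,0,0]
    - [-29,-1,0,0]
    - [-29,-1,0,0]
    - [-28,-1,0,0]
    - [0,0,0,0]

```text
time: 7.27
eef_pos: [0.5521, -0.0125, 0.1635]
ee_rot: [-179.9, 0.2, 106.8]
wrist_force: [-0.4, 0.5, -1.2]
finger_gap: 0.0343
finger_force: 21.1
```

play_rows:
  increments:
    - [0,0,5,-7.1]
    - [0,0,5,-7.1]
    - [0,0,5,-7.1]
    - [0,0,5,-7.1]
    - [0,0,5,-7.1]
    - [0,0,5,-7.1]
    - [0,0,5,-7.1]
    - [0,0,5,-7.1]
    - [0,0,5,-7.1]
    - [0,0,5,-7.1]
    - [0,0,5,-7.1]
    - [0,0,5,-7.1]

```text
time: 8.27
eef_pos: [0.5507, -0.0045, 0.1039]
ee_rot: [-180.0, -0.0, -167.1]
wrist_force: [-0.1, 0.7, 0.5]
finger_gap: 0.0339
finger_force: 21.1
```

play_rows:
  increments:
    - [0,0,5,-7.1]
    - [0,0,5,-7.1]
    - [0,0,5,0]
    - [0,0,5,0]
    - [0,0,5,0]
    - [0,0,0,0]
    - [0,0,0,0]

```text
time: 8.85
eef_pos: [0.5508, -0.0047, 0.0792]
ee_rot: [-180.0, -0.0, -153.4]
wrist_force: [0.8, 0.8, 0.1]
finger_gap: 0.0341
finger_force: 21.1
```

```bash
python3 - <<'E'
from h import *
s=telemetry.observe(); print(s['eef_pos'],s['ee_rot'],s['qpos'],s['finger_gap'])
C,s,im=snap('side','s5'); C2,_,im2=snap('scene','c5')
a=proj(C,[s['eef_pos']])[0].astype(int); b=proj(C2,[s['eef_pos']])[0].astype(int); print(a,b)
g=lambda im,p,h:cv2.resize(im[max(p[1]-h,0):max(p[1]-h,0)+2*h,p[0]-h:p[0]+h,::-1],(400,400),interpolation=cv2.INTER_CUBIC)
cv2.imwrite('pics/s5c.png',np.hstack([g(im,a,75),g(im2,b,60)]))
E
```

```text
[ 0.55078503 -0.00465681  0.07915823] [-1.79991329e+02 -2.60199878e-02 -1.53357986e+02] [ 45.01192231  48.10379725 -65.7445394  108.88726935  51.86329844
  59.66369663  72.88912948] 0.03406143373058944
[349 191] [292 193]
```

View pics/s5c.png

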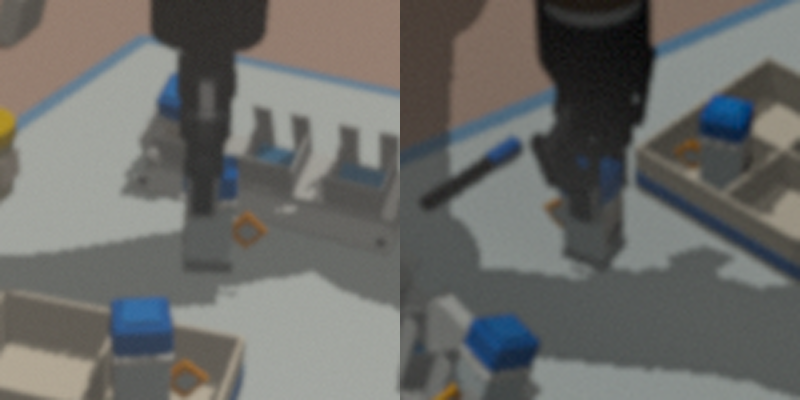

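Held upright with the tube clear: left half at (250,230), right half at (552,208). I'll stand it on the bench, then regrasp it a half turn round so the wrist stays in range at the rack.

play_rows:
  increments:
    - [0,0,14,0]
    - [0,0,10,0]
    - [0,0,3,0]
    - [0,0,1,0]
    - [0,0,1,0]
    - [0,0,0,0]
    - [0,0,0,0]

```text
time: 9.53
eef_pos: [0.5509, -0.0045, 0.0502]
ee_rot: [180.0, 0.0, -153.3]
wrist_force: [-0.1, -0.3, 0.0]
finger_gap: 0.0339
finger_force: 19.9
```

play_rows:
  increments:
    - [0,0,1,0]
    - [0,0,0.5,0]
    - [0,0,0.5,0]
    - [0,0,0,0]

```text
time: 9.87
eef_pos: [0.5515, -0.0042, 0.05]
ee_rot: [-179.9, 0.1, -153.3]
wrist_force: [-3.8, -0.4, 14.2]
finger_gap: 0.0337
finger_force: 18.5
```

play_rows:
  increments:
    - [0,0,-0.5,0]
    - [0,0,0,0]
    - [0,0,0,0]
    - [0,0,0,0]
    - [0,0,0,0]
    - [0,0,0,0]
    - [0,0,-20,0]
    - [0,0,-30,0]
    - [0,0,-20,0]
    - [0,0,0,7.1]
  hand: -1

```text
time: 10.7
eef_pos: [0.5533, -0.0037, 0.1224]
ee_rot: [-180.0, 0.3, -160.3]
wrist_force: [0.1, 1.3, -0.2]
finger_gap: 0.0851
finger_force: 0.0
```

play_rows:
  increments:
    - [0,0,0,7.1]
    - [0,0,0,7.1]
    - [0,0,0,7.1]
    - [0,0,0,7.1]
    - [0,0,0,7.1]
    - [0,0,0,7.1]
    - [0,0,0,7.1]
    - [0,0,0,7.1]
    - [0,0,0,7.1]
    - [0,0,0,7.1]
    - [0,0,0,7.1]
    - [0,0,0,7.1]

```text
time: 11.7
eef_pos: [0.5508, -0.0046, 0.1188]
ee_rot: [180.0, -0.0, 114.1]
wrist_force: [-0.4, -0.5, -0.5]
finger_gap: 0.0855
finger_force: 0.0
```

play_rows:
  increments:
    - [0,0,0,7.1]
    - [0,0,0,7.1]
    - [0,0,0,7.1]
    - [0,0,0,7.1]
    - [0,0,0,7.1]
    - [0,0,0,7.1]
    - [0,0,0,7.1]
    - [0,0,0,7.1]
    - [0,0,0,7.1]
    - [0,0,0,7.1]
    - [0,0,0,7.1]
    - [0,0,0,7.1]

```text
time: 12.7
eef_pos: [0.5507, -0.0044, 0.1187]
ee_rot: [-180.0, 0.0, 28.9]
wrist_force: [-0.5, 0.2, -0.1]
finger_gap: 0.0854
finger_force: 0.0
```

```bash
python3 - <<'E'
from fit import *
C,s,im=snap('wrist','w6'); print(s['time'],s['eef_pos'],s['ee_rot'],s['qpos'])
r=lidfit(C,im,.5515,-.0042,206.7,ztop=.084); print(np.round(r,4),toolshift(s,*r[:2]).round(1))
cv2.imwrite('pics/w6s.png',cv2.resize(im[:,:,::-1],None,fx=1.25,fy=1.25))
E
```

```text
12.7 [ 0.55072484 -0.00441098  0.11869142] [-1.79982886e+02  4.61878034e-03  2.88952400e+01] [ 21.74112146  27.97042207 -30.26600357 108.46274445  18.40703812
  48.40732173 -79.09008313]
[ 5.466000e-01 -8.700000e-03  2.123019e+02  1.624000e-01] [-5.7  1.8 -0. ]
```

View pics/w6s.png

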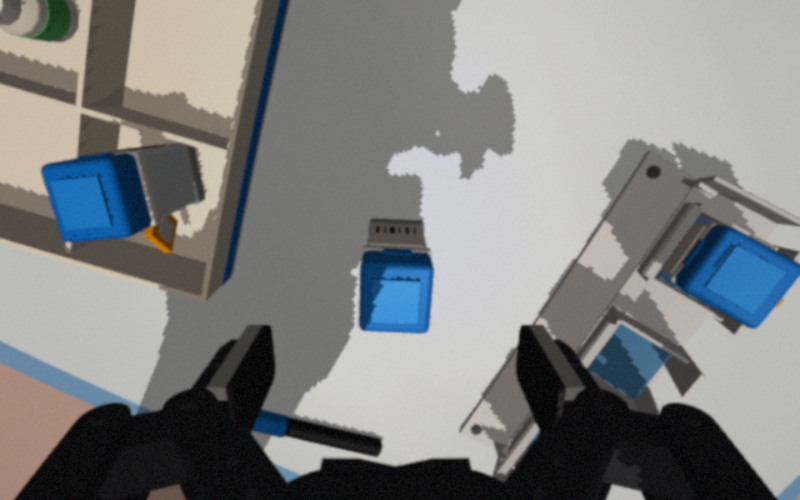

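The view shows the cartridge standing upright on the bench at (396,290) with its label up-image, and the carton and rack undisturbed. Regrasping.

play_rows:
  increments:
    - [-4,1,0,2.2]
    - [0,0,20,0]
    - [0,0,20,0]
    - [0,0,18,0]
    - [0,0,10,0]
    - [0,0,0,0]
    - [0,0,0,0]

```text
time: 13.33
eef_pos: [0.5476, -0.0072, 0.0506]
ee_rot: [-180.0, 0.0, 27.1]
wrist_force: [0.2, 0.5, 0.0]
finger_gap: 0.0855
finger_force: 0.0
```

play_rows:
  increments:
    - [0,0,0,0]
    - [0,0,0,0]
    - [0,0,0,0]
    - [0,0,0,0]
    - [0,0,0,0]
    - [0,0,0,0]
    - [0,0,0,0]
    - [0,0,0,0]
  hand: 1
  force: 20

```text
time: 14.0
eef_pos: [0.5485, -0.0075, 0.0514]
ee_rot: [180.0, -0.1, 27.0]
wrist_force: [0.6, -0.1, 5.2]
finger_gap: 0.0338
finger_force: 28.6
```

```bash
python3 - <<'E'
import cv2
im=cv2.imread('pics/w6.png')
cv2.imwrite('pics/w6r.png',cv2.resize(im[110:370,360:640],None,fx=2.3,fy=2.3,interpolation=cv2.INTER_CUBIC))
E
```

```bash
cat > rackfit.py <<'E'
from h import *
import pickle
from scipy.optimize import minimize
W1=tuple(np.array(a,float) for a in np.load('w1cam.npy',allow_pickle=True))
# w6 camera pose: rebuild from TCP pose (fixed hand-eye)
W2=pickle.load(open('w2.pkl','rb'))
def rebuild(pos,rot):
    T1=R.from_euler('xyz',[-179.954308,-.0476732,22.905990],degrees=True).as_matrix(); p1=np.array([.43661715,.09136863,.30362515])
    Rc=cv2.Rodrigues(W2[2])[0]; cp=T1.T@(-Rc.T@W2[3]-p1); RcT=Rc@T1
    T=R.from_euler('xyz',rot,degrees=True).as_matrix(); Rn=RcT@T.T; o=np.array(pos)+T@cp
    return W2[0],W2[1],cv2.Rodrigues(Rn)[0][:,0],-Rn@o
W6=rebuild([.55072484,-.00441098,.11869142],[-179.982886,.0046188,28.89524])
S,D=cam('scene'),cam('side')
V=[(W1,'w1'),(W6,'w6'),(S,'scene0'),(D,'side0')]
def blue(n):
    im=cv2.imread(f'pics/{n}.png'); h=cv2.cvtColor(im,cv2.COLOR_BGR2HSV)
    return ((h[...,0]>102)&(h[...,0]<120)&(h[...,1]>165)&(h[...,2]>40)).astype(np.uint8)
def lid(p):
    M=(R.from_euler('z',p[3],degrees=True)*R.from_euler('y',-25,degrees=True)).as_matrix()
    B=np.array([[a,b,c] for a in(-18,18) for b in(-17,17) for c in(0,-21)])/1000
    return p[:3]+B@M.T
E
python3 - <<'E'
from rackfit import *
p0=np.array([.632,-.139,.11,-88])
ms=[]
for C,n in V:
    m=blue(n); h=cv2.convexHull(proj(C,lid(p0)).astype(np.float32)); roi=np.zeros_like(m); cv2.fillPoly(roi,[np.int32(h)],1); roi=cv2.dilate(roi,np.ones((41,41)))
    k,lab,s,c=cv2.connectedComponentsWithStats(m*roi); i=1+np.argmax(s[1:,4]); ms.append(((lab==i)).astype(np.uint8)); print(n,s[i],c[i].round(1),h[:,0].mean(0).round(1))
def iou(C,m,p):
    o=np.zeros_like(m); h=cv2.convexHull(proj(C,lid(p)).astype(np.float32)); cv2.fillPoly(o,[np.int32(h*16)],1,shift=4); return (o&m).sum()/(o|m).sum()
for sel in([0,1],[0,1,2,3],[2,3]):
    f=lambda q:-sum(iou(V[i][0],ms[i],p0+q*[1e-3,1e-3,1e-3,1]) for i in sel)
    b=min((minimize(f,g,method='Nelder-Mead',options=dict(maxiter=600,initial_simplex=np.array(g)+np.vstack([np.zeros(4),np.diag([10,10,10,4.])]))) for g in(np.zeros(4),np.array([-5.,5,-5,2]),np.array([5.,-5,10,-2]))),key=lambda r:r.fun)
    p=p0+b.x*[1e-3,1e-3,1e-3,1]; print(sel,p.round(4),[round(iou(C,m,p),3) for (C,_),m in zip(V,ms)])
    M=(R.from_euler('z',p[3],degrees=True)*R.from_euler('y',-25,degrees=True)).as_matrix(); print(' foot',(p[:3]-.084*M[:,2]).round(4))
E
```

```text
w1 [ 276    0   46   47 1452] [298.1  22.3] [303.5  24.7]
w6 [ 542  181   98   81 4810] [589.4 219.9] [603.7 230.7]
scene0 [253 229  19  13 156] [261.1 234.2] [258.9 231.9]Traceback (most recent call last):
  File "<stdin>", line 6, in <module>
    return _wrapfunc(a, 'argmax', axis=axis, out=out, **kwds)
    return bound(*args, **kwds)
ValueError: attempt to get argmax of an empty sequence
```

```bash
python3 - <<'E'
from rackfit import *
p0=np.array([.632,-.139,.11,-88]); V=V[:3]
print('side proj',proj(D,[p0[:3]]), cv2.cvtColor(cv2.imread('pics/side0.png'),cv2.COLOR_BGR2HSV)[150:156:3,338:350:4].tolist())
ms=[]
for C,n in V:
    m=blue(n); h=cv2.convexHull(proj(C,lid(p0)).astype(np.float32)); roi=np.zeros_like(m); cv2.fillPoly(roi,[np.int32(h)],1); roi=cv2.dilate(roi,np.ones((41,41)))
    k,lab,s,c=cv2.connectedComponentsWithStats(m*roi); i=1+np.argmax(s[1:,4]); ms.append(((lab==i)).astype(np.uint8))
def iou(C,m,p):
    o=np.zeros_like(m); h=cv2.convexHull(proj(C,lid(p)).astype(np.float32)); cv2.fillPoly(o,[np.int32(h*16)],1,shift=4); return (o&m).sum()/(o|m).sum()
for sel in([0,1],[1],[0,1,2]):
    f=lambda q:-sum(iou(V[i][0],ms[i],p0+q*[1e-3,1e-3,1e-3,1]) for i in sel)
    b=min((minimize(f,g,method='Nelder-Mead',options=dict(maxiter=600,initial_simplex=np.array(g)+np.vstack([np.zeros(4),np.diag([10,10,10,4.])]))) for g in(np.zeros(4),np.array([-5.,5,-5,2]),np.array([5.,-5,10,-2]))),key=lambda r:r.fun)
    p=p0+b.x*[1e-3,1e-3,1e-3,1]; print(sel,p.round(4),[round(iou(C,m,p),3) for (C,_),m in zip(V,ms)])
    M=(R.from_euler('z',p[3],degrees=True)*R.from_euler('y',-25,degrees=True)).as_matrix(); print(' foot',(p[:3]-.084*M[:,2]).round(4))
E
```

```text
side proj [[343.83035767 142.36940901]] [[[105, 151, 150], [105, 153, 153], [106, 153, 140]], [[106, 134, 122], [105, 148, 134], [107, 144, 131]]]
[0, 1] [  0.6333  -0.1331   0.0957 -82.3026] [np.float64(0.805), np.float64(0.9), np.float64(0.416)]
 foot [ 0.6381 -0.1683  0.0196]
[1] [  0.6339  -0.144    0.086  -85.7192] [np.float64(0.482), np.float64(0.964), np.float64(0.201)]
 foot [ 0.6365 -0.1794  0.0098]
[0, 1, 2] [  0.6331  -0.1323   0.0967 -82.2498] [np.float64(0.805), np.float64(0.896), np.float64(0.43)]
 foot [ 0.6379 -0.1675  0.0206]
```

View pics/w6r.png

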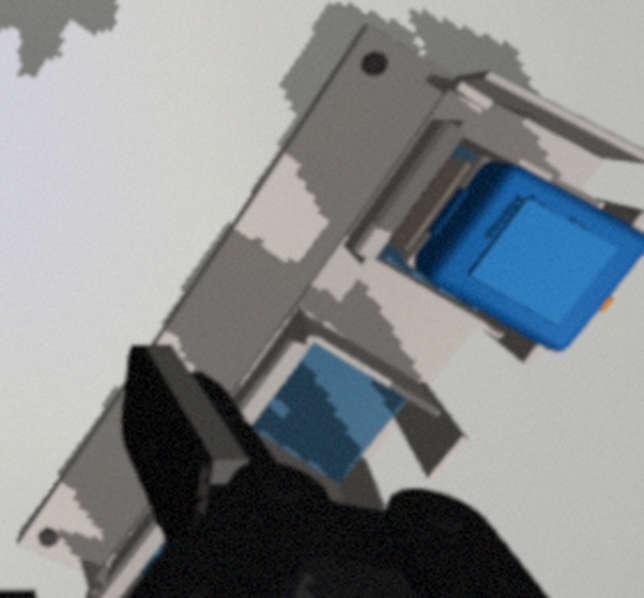

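The crop shows the rack's front plate holes at (374,63) and (48,537), and the middle bay's blue floor with its back corners at (405,401) and (340,482). The loaded lid leans to the front, and its tube tip is at (608,303).

```bash
python3 - <<'E'
from rackfit import *
c=lambda p:(np.array(p)+.5)/2.3-.5+[360,110]
H={n:onz(C,uv,.003)[:2] for n,C,uv in(('FL',W6,c((374,63))),('FR',W6,c((48,537))),('BL',W1,(370,32)),('BR',W1,(307,194)))}
print({k:v.round(4) for k,v in H.items()}, 'yaws',[np.degrees(np.arctan2(*(H[a]-H[b])[::-1])).round(2)-90 for a,b in(('FL','FR'),('BL','BR'))], 'centre',sum(H.values())/4, 'len',np.linalg.norm(H['FL']-H['FR']),np.linalg.norm(H['BL']-H['BR']), 'w',np.linalg.norm(H['FL']-H['BL']))
for z in(.01,.02,.03,.04):
    q=[onz(W6,c(p),z) for p in((317,344),(405,401),(340,482),(253,424))]; print(z,[x[:2].round(4).tolist() for x in q],'back edge',np.linalg.norm(q[1]-q[2])*1000)
yaw=-88.; Vs=V; ms=[]; p0=np.array([.632,-.139,.105,yaw])
def blue2(n,s):
    h=cv2.cvtColor(cv2.imread(f'pics/{n}.png'),cv2.COLOR_BGR2HSV); return ((h[...,0]>100)&(h[...,0]<120)&(h[...,1]>s)&(h[...,2]>30)).astype(np.uint8)
for (C,n),s in zip(Vs,(150,150,130,125)):
    m=blue2(n,s); h=cv2.convexHull(proj(C,lid(p0)).astype(np.float32)); roi=np.zeros_like(m); cv2.fillPoly(roi,[np.int32(h)],1); roi=cv2.dilate(roi,np.ones((31,31)))
    k,lab,st_,ce=cv2.connectedComponentsWithStats(m*roi); i=1+np.argmax(st_[1:,4]); ms.append((lab==i).astype(np.uint8)); print(n,st_[i],ce[i].round(1))
def iou(C,m,p):
    o=np.zeros_like(m); h=cv2.convexHull(proj(C,lid(p)).astype(np.float32)); cv2.fillPoly(o,[np.int32(h*16)],1,shift=4); return (o&m).sum()/(o|m).sum()
for sel in([1,3],[1,2,3],[0,1],[0,1,2,3],[2,3]):
    f=lambda q:-sum(iou(Vs[i][0],ms[i],p0+np.append(q*1e-3,0)) for i in sel)
    b=min((minimize(f,g,method='Nelder-Mead',options=dict(initial_simplex=np.array(g)+np.vstack([np.zeros(3),np.diag([8,8,8.])]))) for g in(np.zeros(3),np.array([-5.,5,-10]),np.array([5.,-5,10]))),key=lambda r:r.fun)
    p=p0+np.append(b.x*1e-3,0); M=(R.from_euler('z',yaw,degrees=True)*R.from_euler('y',-25,degrees=True)).as_matrix()
    print(sel,p[:3].round(4),[round(float(iou(C,m,p)),3) for (C,_),m in zip(Vs,ms)],' foot',(p[:3]-.084*M[:,2]).round(4))
E
```

```text
{'FL': array([ 0.6655, -0.1248]), 'FR': array([ 0.4475, -0.1325]), 'BL': array([ 0.6685, -0.2112]), 'BR': array([ 0.4507, -0.2185])} yaws [np.float64(-87.99), np.float64(-88.07)] centre [ 0.55807688 -0.17174717] len 0.2181378889818858 0.21788650229467763 w 0.0863628961891814
0.01 [[0.5732, -0.1687], [0.5703, -0.2152], [0.5292, -0.2167], [0.5343, -0.1686]] back edge 41.16866704081565
0.02 [[0.5752, -0.1607], [0.5723, -0.2053], [0.5328, -0.2068], [0.5377, -0.1606]] back edge 39.53437363673833
0.03 [[0.5771, -0.1527], [0.5743, -0.1955], [0.5365, -0.1968], [0.5412, -0.1526]] back edge 37.9000802326608
0.04 [[0.579, -0.1446], [0.5764, -0.1856], [0.5401, -0.1869], [0.5447, -0.1446]] back edge 36.26578682858338
w1 [ 275    0   47   47 1486] [298.1  22.3]
w6 [ 541  181   99   81 4850] [589.3 219.9]
scene0 [252 228  21  16 225] [261.8 235.2]
side0 [335 145  15  12 131] [342.2 150.3]
[1, 3] [ 0.6334 -0.1398  0.0911] [0.625, 0.944, 0.478, 0.407]  foot [ 0.6346 -0.1753  0.015 ]
[1, 2, 3] [ 0.6338 -0.1352  0.0932] [0.794, 0.927, 0.61, 0.397]  foot [ 0.635  -0.1707  0.0171]
[0, 1] [ 0.6334 -0.1332  0.0952] [0.836, 0.918, 0.584, 0.376]  foot [ 0.6346 -0.1687  0.019 ]
[0, 1, 2, 3] [ 0.6334 -0.1343  0.0945] [0.816, 0.938, 0.62, 0.391]  foot [ 0.6346 -0.1698  0.0184]
[2, 3] [ 0.628  -0.1336  0.0981] [0.667, 0.693, 0.62, 0.378]  foot [ 0.6293 -0.1691  0.0219]
```

```bash
python3 - <<'E'
from rackfit import *
m=cv2.imread('pics/w6.png'); h=cv2.cvtColor(m,cv2.COLOR_BGR2HSV); k=((h[...,0]>100)&(h[...,0]<120)&(h[...,1]>150)&(h[...,2]>40)).astype(np.uint8)
n,lab,s,c=cv2.connectedComponentsWithStats(k); 
for i in range(1,n):
    if s[i,4]>300: print(s[i],c[i].round(1))
def box(x,y,yaw,zt,d):
    r=np.radians(yaw); return [[x+a*np.cos(r)-b*np.sin(r),y+a*np.sin(r)+b*np.cos(r),zt-dd] for dd in(0,d) for a in(-.018,.018) for b in(-.017,.017)]
for X in((.5507,-.0044),(.5466,-.0087),(.549,-.006)):
    q=proj(W6,box(*X,207.,.084,.021)); print(X,'top',q[:4].round(1).tolist(),'bot',q[4:].round(1).tolist())
# column profile of brightness down the lid centre
print([tuple(h[r,317]) for r in range(170,275,4)])
E
```

```text
[ 178    0   52  226 1178] [204.3 105.5]
[  34  123   86   70 4711] [ 77.  157.6]
[ 541  181   99   81 4850] [589.3 219.9]
[ 289  199   57   67 3461] [316.2 232.6]
[202 328  28  21 409] [216.2 338.7]
(0.5507, -0.0044) top [[284.0, 200.7], [345.4, 202.6], [283.9, 258.7], [341.7, 260.3]] bot [[287.0, 189.5], [342.6, 191.2], [286.7, 242.8], [339.4, 244.3]]
(0.5466, -0.0087) top [[287.5, 210.3], [348.3, 212.1], [287.2, 267.2], [344.5, 268.8]] bot [[290.2, 198.3], [345.2, 199.9], [289.7, 250.7], [341.9, 252.2]]
(0.549, -0.006) top [[285.1, 204.6], [346.3, 206.4], [285.0, 262.1], [342.6, 263.7]] bot [[288.1, 193.0], [343.4, 194.7], [287.7, 246.0], [340.2, 247.5]]
[(np.uint8(20), np.uint8(6), np.uint8(120)), (np.uint8(40), np.uint8(7), np.uint8(112)), (np.uint8(40), np.uint8(13), np.uint8(61)), (np.uint8(14), np.uint8(35), np.uint8(81)), (np.uint8(12), np.uint8(41), np.uint8(80)), (np.uint8(10), np.uint8(36), np.uint8(85)), (np.uint8(11), np.uint8(39), np.uint8(91)), (np.uint8(45), np.uint8(7), np.uint8(73)), (np.uint8(104), np.uint8(247), np.uint8(93)), (np.uint8(106), np.uint8(205), np.uint8(71)), (np.uint8(104), np.uint8(255), np.uint8(85)), (np.uint8(105), np.uint8(206), np.uint8(160)), (np.uint8(105), np.uint8(190), np.uint8(199)), (np.uint8(105), np.uint8(208), np.uint8(131)), (np.uint8(103), np.uint8(170), np.uint8(216)), (np.uint8(103), np.uint8(171), np.uint8(218)), (np.uint8(103), np.uint8(177), np.uint8(218)), (np.uint8(104), np.uint8(174), np.uint8(218)), (np.uint8(103), np.uint8(176), np.uint8(217)), (np.uint8(103), np.uint8(179), np.uint8(218)), (np.uint8(103), np.uint8(183), np.uint8(215)), (np.uint8(104), np.uint8(180), np.uint8(218)), (np.uint8(104), np.uint8(191), np.uint8(203)), (np.uint8(104), np.uint8(205), np.uint8(187)), (np.uint8(115), np.uint8(15), np.uint8(199)), (np.uint8(30), np.uint8(2), np.uint8(207)), (np.uint8(30), np.uint8(2), np.uint8(206))]
```

play_rows:
  increments:
    - [0,0,-6,0]
    - [0,0,-9,-6.8]
    - [0,0,-10,-6.8]
    - [0,0,0,-6.8]
    - [0,0,0,-6.8]
    - [0,0,0,-6.8]
    - [0,0,0,-6.8]
    - [0,0,0,-6.8]
    - [0,0,0,-6.8]
    - [0,0,0,-6.9]
    - [0,0,0,-7]
    - [0,0,0,-7]

```text
time: 15.0
eef_pos: [0.5475, -0.0077, 0.0758]
ee_rot: [-180.0, 0.0, 102.7]
wrist_force: [-0.1, 0.7, -0.5]
finger_gap: 0.0331
finger_force: 28.3
```

play_rows:
  increments:
    - [0,24,0,0]
    - [0,25,0,0]
    - [0,25,0,0]
    - [25,0,0,0]
    - [25,0,0,0]
    - [15,0,0,0]
    - [4,0,0,0]
    - [0,0,0,0]
    - [0,0,0,0]
    - [0,0,0,0]

```text
time: 15.83
eef_pos: [0.6058, 0.0734, 0.0756]
ee_rot: [-180.0, 0.1, 102.2]
wrist_force: [0.8, -0.0, -0.7]
finger_gap: 0.0332
finger_force: 28.2
```

play_rows:
  increments:
    - [3,0,0,0]
    - [3,0,0,0]
    - [3,0,0,0]
    - [0,0,0,0]

```text
time: 16.17
eef_pos: [0.6034, 0.0852, 0.076]
ee_rot: [180.0, -0.0, 102.4]
wrist_force: [-0.3, 0.2, -1.2]
finger_gap: 0.034
finger_force: 28.2
```

play_rows:
  increments:
    - [2,0,0,0]
    - [2,0,0,0]
    - [0,0,0,0]

```text
time: 16.42
eef_pos: [0.6027, 0.0883, 0.0758]
ee_rot: [-180.0, 0.0, 102.3]
wrist_force: [0.8, -1.0, -0.6]
finger_gap: 0.0339
finger_force: 27.4
```

play_rows:
  increments:
    - [2,0,0,0]
    - [2,0,0,0]
    - [0,0,0,0]

```text
time: 16.67
eef_pos: [0.602, 0.0901, 0.0758]
ee_rot: [-179.9, 0.2, 102.2]
wrist_force: [-0.5, -5.8, 1.3]
finger_gap: 0.0339
finger_force: 24.2
```

play_rows:
  increments:
    - [2,0,0,0]
    - [2,0,0,0]
    - [2,0,0,0]
    - [2,0,0,0]
    - [2,0,0,0]
    - [0,0,0,0]

```text
time: 17.17
eef_pos: [0.6002, 0.0997, 0.0762]
ee_rot: [-180.0, 0.2, 102.2]
wrist_force: [0.1, -5.0, 4.2]
finger_gap: 0.0339
finger_force: 25.0
```

play_rows:
  increments:
    - [2,0,0,0]
    - [2,0,0,0]
    - [2,0,0,0]
    - [2,0,0,0]
    - [2,0,0,0]
    - [0,0,0,0]

```text
time: 17.67
eef_pos: [0.598, 0.1096, 0.0758]
ee_rot: [-180.0, 0.2, 102.2]
wrist_force: [1.0, -5.4, 0.9]
finger_gap: 0.0336
finger_force: 25.1
```

```bash
python3 - <<'E'
from h import *
o=telemetry.observe(); print(o['qpos'],o['eef_pos'],o['wrist_force'])
Rs=[]
for n,h in(('side',50),('scene',40)):
    C,s,im=snap(n,n+'7'); p=proj(C,[s['eef_pos']])[0].astype(int); print(n,p)
    Rs.append(cv2.resize(im[p[1]-h:p[1]+h,p[0]-h:p[0]+h,::-1],(400,400),interpolation=cv2.INTER_CUBIC))
cv2.imwrite('pics/t7.png',np.hstack(Rs))
E
```

```text
[ 19.01933263  41.34323616 -44.34577773 101.01638655  35.71565305
  52.72566923 -28.561248  ] [0.59799923 0.10964446 0.075812  ] [ 1.00985408 -5.43982309  0.8781853 ]
side [295 215]
scene [341 186]
```

```bash
python3 - <<'E'
from h import *
S,D=cam('scene'),cam('side')
P=np.array([.598,.1096,.0758+.021]); fr=np.array([-.213,.977,0]); Z=np.array([0,0,1.])
def tube(a,back=.0325,h=.070,e=.001):
    a=np.radians(a); up=np.cos(a)*Z+np.sin(a)*fr; f=np.cos(a)*fr-np.sin(a)*Z
    return P-f*(back+e)-up*(h-.028)
for C,n in((S,'scene7'),(D,'side7')):
    h=cv2.cvtColor(cv2.imread(f'pics/{n}.png'),cv2.COLOR_BGR2HSV); m=((h[...,0]>8)&(h[...,0]<24)&(h[...,1]>120)&(h[...,2]>60)).astype(np.uint8)
    q=proj(C,[tube(12)])[0].astype(int); mm=np.zeros_like(m); mm[q[1]-30:q[1]+30,q[0]-30:q[0]+30]=1
    k,lab,s,c=cv2.connectedComponentsWithStats(m*mm); print(n,[(s[i].tolist(),c[i].round(1).tolist()) for i in range(1,k) if s[i,4]>5])
    print({a:proj(C,[tube(a)])[0].round(1).tolist() for a in(0,10,20,25,30)})
E
```

```text
scene7 [([315, 175, 7, 4, 17], [318.2, 176.5]), ([326, 195, 5, 6, 13], [328.2, 197.5])]
{0: [332.4, 199.6], 10: [330.8, 199.0], 20: [329.4, 197.8], 25: [328.9, 197.0], 30: [328.4, 196.1]}
side7 []
{0: [302.5, 215.0], 10: [303.7, 210.1], 20: [304.6, 205.1], 25: [304.9, 202.6], 30: [305.2, 200.1]}
```

play_rows:
  increments:
    - [-12,0,0,0]
    - [-13,0,0,0]
    - [0,0,-20,3.4]
    - [0,0,-20,3.4]
    - [0,0,-20,3.4]
    - [-20,-6,0,0]
    - [-32,-9,0,0]
    - [-36,-10,0,0]
    - [-36,-10,0,0]
    - [-36,-10,0,0]
    - [-25,-7,0,0]
    - [-10,-2,0,0]

```text
time: 18.77
eef_pos: [0.5545, -0.1163, 0.1352]
ee_rot: [-179.9, 0.1, 91.7]
wrist_force: [0.0, -0.4, 0.1]
finger_gap: 0.0336
finger_force: 25.1
```

play_rows:
  increments:
    - [0,0,0,0]
    - [0,0,0,0]
    - [0,0,0,0]

```text
time: 19.02
eef_pos: [0.5567, -0.1072, 0.1361]
ee_rot: [179.9, -0.1, 92.3]
wrist_force: [-0.8, 0.1, -0.5]
finger_gap: 0.034
finger_force: 25.1
```

```bash
python3 - <<'E'
from h import *
s=telemetry.observe(); print(s['time'],s['eef_pos'],s['ee_rot'],s['qpos'].round(0),s['wrist_force'])
Rs=[]
for n,h in(('side',55),('scene',45)):
    C,_,im=snap(n,n+'8'); p=proj(C,[s['eef_pos']])[0].astype(int)
    Rs.append(cv2.resize(im[p[1]-h:p[1]+h,p[0]-h:p[0]+h,::-1],(400,400),interpolation=cv2.INTER_CUBIC)); print(n,p)
cv2.imwrite('pics/t8.png',np.hstack(Rs))
T=np.array([.557,-.1417,.0627])+np.array([-.0014,.0296*.9994,.0634]); 
print(R.from_euler('xyz',s['ee_rot'],degrees=True).inv().apply(T-s['eef_pos'])*1000)
E
```

```text
19.0167 [ 0.5567487  -0.10717192  0.13609426] [ 1.79941245e+02 -9.45959550e-02  9.22514769e+01] [ 43.  32. -46. 105.  28.  54. -13.] [-0.84858345  0.08781458 -0.51445549]
side [370 143]
scene [254 193]
[-4.91338635 -1.35235654  9.98478018]
```

play_rows:
  increments:
    - [-5,-1,5,0]
    - [0,0,5,0]
    - [-2.1,0,4.5,0]
    - [-2.1,0,4.5,0]
    - [-2.1,0,4.5,0]
    - [-2.1,0,4.5,0]
    - [0,0,0,0]

```text
time: 19.7
eef_pos: [0.5549, -0.1236, 0.1066]
ee_rot: [-179.9, -0.0, 92.1]
wrist_force: [-0.6, -0.1, 0.1]
finger_gap: 0.0336
finger_force: 25.1
```

play_rows:
  increments:
    - [-2.1,0,4.5,0]
    - [-2.1,0,4.5,0]
    - [0,0,0,0]

```text
time: 19.95
eef_pos: [0.5553, -0.1277, 0.0979]
ee_rot: [-179.9, 0.0, 92.1]
wrist_force: [-1.1, -0.1, -1.4]
finger_gap: 0.0336
finger_force: 25.1
```

play_rows:
  increments:
    - [-2.1,0,4.5,0]
    - [-2.1,0,4.5,0]
    - [0,0,0,0]

```text
time: 20.2
eef_pos: [0.5553, -0.1319, 0.0888]
ee_rot: [-179.9, 0.0, 92.1]
wrist_force: [-0.5, 0.6, -0.5]
finger_gap: 0.034
finger_force: 25.1
```

play_rows:
  increments:
    - [0,1.5,0,0]
    - [-1.1,0,4.5,0]
    - [-1.1,0,4.5,0]
    - [0,0,0,0]

```text
time: 20.53
eef_pos: [0.557, -0.1337, 0.0798]
ee_rot: [-179.9, -0.0, 92.1]
wrist_force: [-0.8, -0.8, -0.8]
finger_gap: 0.034
finger_force: 25.1
```

play_rows:
  increments:
    - [-2.1,0,4.5,0]
    - [-2.1,0,4.5,0]
    - [0,0,0,0]

```text
time: 20.78
eef_pos: [0.557, -0.1383, 0.0707]
ee_rot: [-179.9, 0.0, 92.1]
wrist_force: [-0.4, -0.6, -1.3]
finger_gap: 0.0335
finger_force: 25.1
```

play_rows:
  increments:
    - [-1.3,0,2.7,0]
    - [0,0,0,0]
    - [0,0,0,0]

```text
time: 21.03
eef_pos: [0.5579, -0.1384, 0.0693]
ee_rot: [180.0, -0.0, 92.1]
wrist_force: [-1.1, 1.0, 1.9]
finger_gap: 0.0335
finger_force: 25.4
```

play_rows:
  increments:
    - [-0.9,0,1.8,0]
    - [0,0,0,0]

```text
time: 21.2
eef_pos: [0.558, -0.1378, 0.0684]
ee_rot: [180.0, -0.1, 92.2]
wrist_force: [-4.1, 4.9, 10.3]
finger_gap: 0.0338
finger_force: 26.9
```

play_rows:
  increments:
    - [-0.9,0,1.8,0]
    - [0,0,0,0]

```text
time: 21.37
eef_pos: [0.5581, -0.1369, 0.0672]
ee_rot: [180.0, -0.2, 92.3]
wrist_force: [-5.8, 8.0, 17.1]
finger_gap: 0.034
finger_force: 28.2
```

```bash
python3 - <<'E'
from h import *
s=telemetry.observe(); print(s['eef_pos'],s['wrist_force'],s['wrist_torque'])
Rs=[]
for n,h in(('side',48),('scene',44)):
    C,_,im=snap(n,n+'9'); p=proj(C,[s['eef_pos']+[.02,0,0]])[0].astype(int); print(n,p)
    Rs.append(cv2.resize(im[p[1]-h:p[1]+h,p[0]-h:p[0]+h,::-1],(400,400),interpolation=cv2.INTER_CUBIC))
C,_,im=snap('wrist','wrist9'); 
b=cv2.resize(im[:,:,::-1],(320,200))
top=np.hstack(Rs); bot=np.hstack([cv2.resize(im[100:300,250:570,::-1],(320,200)),b,np.zeros((200,160,3),np.uint8)])
cv2.imwrite('pics/t9.png',np.vstack([top,bot]))
E
```

```text
[ 0.55808711 -0.13689156  0.06721432] [-5.82859611  7.99688429 17.09580508] [ 1.43514802  1.49444963 -0.24292294]
side [364 165]
scene [250 226]
```

View pics/t9.png

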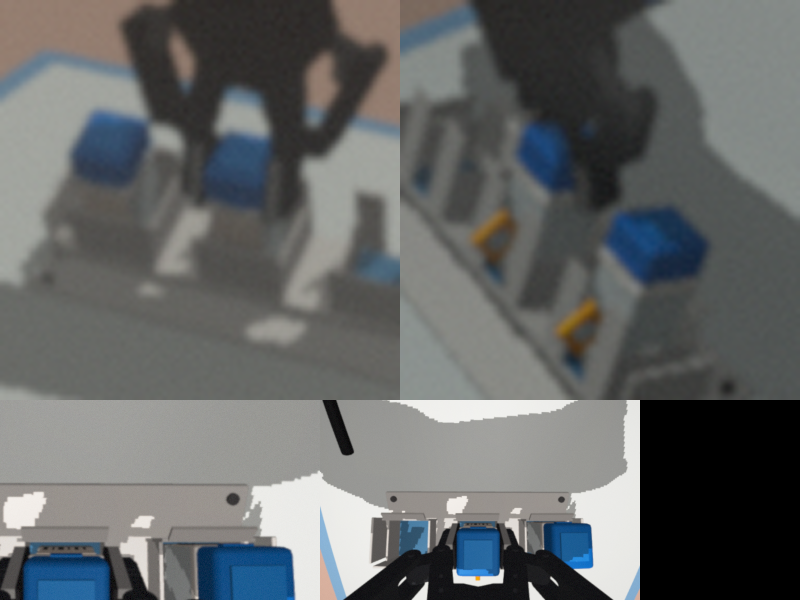

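The composite shows the cartridge leaning in the middle bay like the loaded one, with its tube in the slot at (493,237), matching the loaded tube at (578,325). I'll compare the two depths numerically from the lid and tube positions.

```bash
cat > cmp.py <<'E'
from h import *
from scipy.optimize import least_squares
yaw=-88.03; M=(R.from_euler('z',yaw,degrees=True)*R.from_euler('y',-25,degrees=True)).as_matrix(); ry=np.array([.9994,.0344,0])
F0=np.array([.558,-.1717,.0185])
def lidpts(b,bx,bz,al=0):
    # mid-line points of lid: front-lower, front-upper, back-upper edges; b: bay index (+1 left)
    o=F0+ry*.076*b; A=R.from_euler('y',al,degrees=True).as_matrix()
    L=np.array([[-.018,0,.063],[-.018,0,.084],[.018,0,.084]])
    return o+((L@A.T)+[bx/1000,0,bz/1000])@M.T
def rows(n,C,b,col):
    h=cv2.cvtColor(cv2.imread(f'pics/{n}.png'),cv2.COLOR_BGR2HSV); m=((h[...,0]>100)&(h[...,0]<120)&(h[...,1]>140)&(h[...,2]>40))
    out=[]
    for c in range(int(col)-8,int(col)+9,2):
        r=np.where(m[150:,c])[0]+150; g=np.split(r,np.where(np.diff(r)>2)[0]+1); g=max(g,key=len); out.append((g[0],g[-1]))
    return np.median(out,0)
def solve(n,C,b):
    q=proj(C,lidpts(b,-2,2)); col=q[1:,0].mean(); r=rows(n,C,b,col)
    f=lambda p:(lambda q:[min(q[0,1],q[1,1])-r[0],q[2,1]-r[1]])(proj(C,lidpts(b,*p)))
    s=least_squares(f,[0,0]); return r,s.x,s.fun
def orange(n,C,bs):
    h=cv2.cvtColor(cv2.imread(f'pics/{n}.png'),cv2.COLOR_BGR2HSV); m=((h[...,0]>8)&(h[...,0]<24)&(h[...,1]>110)&(h[...,2]>50)).astype(np.uint8)
    for b in bs:
        t=lambda bx,bz,by=0:F0+ry*.076*b+M@np.array([.032+bx,by,.028+bz])
        q=proj(C,[t(0,0)])[0]; w=np.zeros_like(m); x,y=q.astype(int); w[y-12:y+12,x-12:x+12]=1; ys,xs=np.where(m*w)
        print(n,b,'meas',np.round([xs.mean(),ys.mean()],1),len(xs),'pred',q.round(1),'per 5mm bz',(proj(C,[t(0,.005)])[0]-q).round(2),'per 5mm bx',(proj(C,[t(.005,0)])[0]-q).round(2))
E
python3 - <<'E'
from cmp import *
import numpy as np
C=cam('wrist')
for b in(0,1): print(b,*[np.round(a,2) for a in solve('wrist9',C,b)])
orange('scene9',cam('scene'),(0,1))
E
```

```text
0 [254. 351.] [4.24 2.21] [-0.  0.]
1 [245. 336.] [ 0.26 -1.28] [-0.  0.]
scene9 0 meas [226.  231.9] 26 pred [225.8 234.5] per 5mm bz [ 0.57 -1.83] per 5mm bx [-1.93  0.27]
scene9 1 meas [244.7 252.9] 43 pred [243.7 255.3] per 5mm bz [ 0.64 -1.88] per 5mm bx [-1.96  0.37]
```

play_rows:
  increments:
    - [1.5,0,0.7,0]
    - [1.5,0,0.7,0]
    - [0,0,0,0]
    - [0,0,0,0]

```text
time: 21.85
eef_pos: [0.5579, -0.1353, 0.0656]
ee_rot: [180.0, -0.1, 92.2]
wrist_force: [-5.3, 5.9, 14.2]
finger_gap: 0.0337
finger_force: 28.0
```

```bash
python3 - <<'E'
from cmp import *
C,s,_=snap('wrist','wrist10')
for b in(0,1): print(b,*[np.round(a,2) for a in solve('wrist10',C,b)])
D,_,_=snap('scene','scene10'); orange('scene10',D,(0,1)); print(s['wrist_force'],s['wrist_torque'])
E
```

```text
0 [254. 351.] [2.08 1.33] [0. 0.]
1 [249. 337.] [ 0.25 -8.27] [0. 0.]
scene10 0 meas [226.4 231.9] 32 pred [225.8 234.5] per 5mm bz [ 0.57 -1.83] per 5mm bx [-1.93  0.27]
scene10 1 meas [244.8 252.8] 43 pred [243.7 255.3] per 5mm bz [ 0.64 -1.88] per 5mm bx [-1.96  0.37]
[-5.30751436  5.87116697 14.24370384] [ 0.836343    1.21348132 -0.18657962]
```

play_rows:
  increments:
    - [1.2,0,0.3,0]
    - [0,0,0,0]
    - [0,0,0,0]

```text
time: 22.2
eef_pos: [0.5579, -0.1349, 0.0651]
ee_rot: [180.0, -0.0, 92.2]
wrist_force: [-4.3, 4.0, 12.9]
finger_gap: 0.0339
finger_force: 27.8
```

play_rows:
  increments:
    - [0,0,0,0]
    - [0,0,0,0]
    - [0,0,0,0]
    - [0,0,0,0]
    - [0,0,0,0]
    - [0,0,0,0]
  hand: -0.4

```text
time: 22.7
eef_pos: [0.5576, -0.1367, 0.0636]
ee_rot: [-180.0, -0.0, 92.1]
wrist_force: [0.1, -0.3, -0.2]
finger_gap: 0.0596
finger_force: 0.0
```

```bash
python3 - <<'E'
from cmp import *
C,s,_=snap('wrist','wrist11')
for b in(0,1): print(b,*[np.round(a,2) for a in solve('wrist11',C,b)])
D,_,_=snap('scene','scene11'); orange('scene11',D,(0,1)); print(s['wrist_force'],s['finger_gap'])
E
```

```text
0 [249. 346.] [0.17 0.34] [-0.  0.]
1 [248. 313.] [  2.03 -62.46] [0. 0.]
scene11 0 meas [226.3 231.7] 30 pred [225.8 234.5] per 5mm bz [ 0.57 -1.83] per 5mm bx [-1.93  0.27]
scene11 1 meas [244.7 253. ] 44 pred [243.7 255.3] per 5mm bz [ 0.64 -1.88] per 5mm bx [-1.96  0.37]
[ 0.06446706 -0.29787494 -0.16436907] 0.059567287133001044
```

play_rows:
  increments:
    - [0,0,-25,0]
    - [0,0,-27,0]
    - [0,0,-27,0]
    - [0,0,-27,0]
    - [33,-3,0,0]
    - [34,-3,0,0]
    - [34,-3,0,0]
    - [34,-3,0,0]
    - [34,-3,0,0]
    - [34,-4,0,0]
    - [34,-4,0,0]
    - [33,-3,0,0]

```text
time: 23.8
eef_pos: [0.5211, 0.134, 0.1699]
ee_rot: [180.0, 0.0, 92.1]
wrist_force: [0.0, 0.6, -0.6]
finger_gap: 0.0598
finger_force: 0.0
```

play_rows:
  increments:
    - [0,0,0,6.6]
    - [0,0,0,6.6]
    - [0,0,0,6.6]
    - [0,0,0,6.6]
    - [0,0,5,6.6]
    - [0,0,5,6.6]
    - [0,0,5,6.6]
    - [0,0,5,6.6]
    - [0,0,0,6.6]
    - [0,0,0,0]
    - [0,0,0,0]
  hand: -1

```text
time: 24.72
eef_pos: [0.5217, 0.1325, 0.1499]
ee_rot: [180.0, -0.0, 32.9]
wrist_force: [0.7, -0.0, -0.0]
finger_gap: 0.0853
finger_force: 0.0
```

```bash
python3 - <<'E'
from fit import *
D,_,_=snap('scene','scene12')
from cmp import orange
orange('scene12',D,(0,1))
C,s,im=snap('wrist','w12'); print(s['time'],s['eef_pos'],s['ee_rot'],s['qpos'].round(0))
h=cv2.cvtColor(im,cv2.COLOR_RGB2HSV); k=((h[...,0]>100)&(h[...,0]<120)&(h[...,1]>150)&(h[...,2]>40)).astype(np.uint8)
n,lab,S,c=cv2.connectedComponentsWithStats(k)
for i in range(1,n):
    if S[i,4]>500: print(S[i],c[i].round(1)); 
    if S[i,4]>500: print(cv2.minAreaRect(np.argwhere(lab==i)[:,::-1].astype(np.float32)))
for yaw in(-147.2,):
  for X in((.522,.1325),(.5226,.1345)):
    r=np.radians(yaw); B=[[X[0]+a*np.cos(r)-b*np.sin(r),X[1]+a*np.sin(r)+b*np.cos(r),.087-d] for d in(0,.021) for a in(-.018,.018) for b in(-.017,.017)]
    q=proj(C,B); print(X,q.min(0).round(1),q.max(0).round(1),cv2.minAreaRect(q.astype(np.float32)))
print(np.round(lidfit(C,im,.522,.1335,-147.2),4))
E
```

```text
scene12 0 meas [226.4 231.7] 29 pred [225.8 234.5] per 5mm bz [ 0.57 -1.83] per 5mm bx [-1.93  0.27]
scene12 1 meas [244.6 253. ] 42 pred [243.7 255.3] per 5mm bz [ 0.64 -1.88] per 5mm bx [-1.96  0.37]
24.7667 [0.52179184 0.13253168 0.14998305] [ 1.79985608e+02 -1.81107608e-02  3.29452709e+01] [ 12.  25. -36. 109.  19.  52. -90.]
[ 288  177   51   58 2728] [313. 206.]
((313.0, 205.5), (57.0, 50.0), 90.0)
[ 591  321   49   62 1970] [619.7 349.4]
((623.820068359375, 349.739990234375), (59.400001525878906, 43.80000686645508), 36.86989974975586)
(0.522, 0.1325) [287.4 177.6] [341.3 238.2] ((314.3260803222656, 207.87728881835938), (53.8059196472168, 60.57240295410156), 0.06457288563251495)
(0.5226, 0.1345) [285.2 175.3] [339.2 236. ] ((312.1746826171875, 205.67510986328125), (53.92902374267578, 60.62090301513672), 0.06917191296815872)
[ 5.228000e-01  1.338000e-01 -1.474884e+02  1.536000e-01]
```

play_rows:
  increments:
    - [1,-1,10,0.2]
    - [0,0,22,0]
    - [0,0,25,0]
    - [0,0,22,0]
    - [0,0,12,0]
    - [0,0,5,0]
    - [0,0,0,0]
    - [0,0,0,0]

```text
time: 25.48
eef_pos: [0.5224, 0.1342, 0.0542]
ee_rot: [-180.0, -0.0, 32.6]
wrist_force: [-0.7, -0.1, -0.0]
finger_gap: 0.0852
finger_force: 0.0
```

play_rows:
  increments:
    - [0,0,0,0]
    - [0,0,0,0]
    - [0,0,0,0]
    - [0,0,0,0]
    - [0,0,0,0]
    - [0,0,0,0]
    - [0,0,0,0]
    - [0,0,0,0]
    - [0,0,0,0]
  hand: 1
  force: 20

```text
time: 26.23
eef_pos: [0.5225, 0.1337, 0.0544]
ee_rot: [180.0, -0.0, 32.5]
wrist_force: [-0.1, -1.7, 5.5]
finger_gap: 0.0336
finger_force: 28.0
```

play_rows:
  increments:
    - [0,0,-25,0]
    - [0,0,-25,0]
    - [0,0,-25,0]
    - [0,0,-25,0]
    - [7,29,0,0]
    - [7,29,0,0]
    - [7,30,0,0]
    - [8,30,0,0]
    - [0,0,0,-7]
    - [0,0,0,-7]
    - [0,0,0,-7]
    - [0,0,0,-7]

```text
time: 27.23
eef_pos: [0.6096, 0.0496, 0.1532]
ee_rot: [-179.9, 0.0, 60.8]
wrist_force: [0.1, -0.3, -0.7]
finger_gap: 0.0337
finger_force: 27.6
```

play_rows:
  increments:
    - [0,0,0,-7]
    - [0,0,10,-7]
    - [0,0,15,-7]
    - [0,0,15,-7]
    - [0,0,15,-7]
    - [0,0,15,-6.8]
    - [0,0,8,0]
    - [0,0,0,0]
    - [0,0,0,0]

```text
time: 27.98
eef_pos: [0.6096, 0.0499, 0.0755]
ee_rot: [-179.9, -0.0, 102.1]
wrist_force: [-0.3, 0.6, 0.3]
finger_gap: 0.0337
finger_force: 27.7
```

play_rows:
  increments:
    - [10,0,0,0]
    - [10,0,0,0]
    - [8,0,0,0]
    - [3,0,0,0]
    - [3,0,0,0]
    - [2,0,0,0]
    - [2,0,0,0]
    - [2,0,0,0]
    - [0,0,0,0]

```text
time: 28.73
eef_pos: [0.6016, 0.0869, 0.0758]
ee_rot: [-180.0, 0.1, 102.2]
wrist_force: [-0.1, -5.5, 1.4]
finger_gap: 0.0337
finger_force: 23.1
```

play_rows:
  increments:
    - [2,0,0,0]
    - [2,0,0,0]
    - [2,0,0,0]
    - [2,0,0,0]
    - [2,0,0,0]
    - [0,0,0,0]

```text
time: 29.23
eef_pos: [0.5998, 0.0966, 0.0761]
ee_rot: [-180.0, 0.2, 102.2]
wrist_force: [0.5, -5.1, 2.9]
finger_gap: 0.0339
finger_force: 23.8
```

play_rows:
  increments:
    - [2,0,0,0]
    - [2,0,0,0]
    - [2,0,0,0]
    - [2,0,0,0]
    - [2,0,0,0]
    - [1,0,0,0]
    - [0,0,0,0]

```text
time: 29.82
eef_pos: [0.5974, 0.1075, 0.0759]
ee_rot: [-180.0, 0.1, 102.2]
wrist_force: [1.1, -4.6, 2.0]
finger_gap: 0.0339
finger_force: 24.3
```

```bash
python3 - <<'E'
from h import *
S,s,_=snap('scene','scene13'); D,_,_=snap('side','side13'); print(s['eef_pos'],s['ee_rot'],s['qpos'].round(0))
P=s['eef_pos']+[0,0,.021]; fr=np.array([-.213,.977,0]); Z=np.array([0,0,1.])
def tube(a,back=.0325,h=.072):
    a=np.radians(a); up=np.cos(a)*Z+np.sin(a)*fr; f=np.cos(a)*fr-np.sin(a)*Z
    return P-f*back-up*(h-.028)
h=cv2.cvtColor(cv2.imread('pics/scene13.png'),cv2.COLOR_BGR2HSV); m=((h[...,0]>8)&(h[...,0]<24)&(h[...,1]>120)&(h[...,2]>60)).astype(np.uint8)
q=proj(S,[tube(20)])[0].astype(int); w=np.zeros_like(m); w[q[1]-12:q[1]+12,q[0]-12:q[0]+12]=1
k,lab,st_,c=cv2.connectedComponentsWithStats(m*w); print([(st_[i].tolist(),c[i].round(1).tolist()) for i in range(1,k)])
print({a:proj(S,[tube(a)])[0].round(1).tolist() for a in(0,10,20,25,30)})
E
```

```text
[0.59744073 0.10745124 0.07589378] [-1.79997111e+02  1.31223965e-01  1.02224892e+02] [ 20.  42. -45. 101.  37.  53. -29.]
[([326, 195, 5, 6, 12], [328.0, 197.1])]
{0: [331.8, 200.2], 10: [330.1, 199.7], 20: [328.6, 198.6], 25: [328.0, 197.9], 30: [327.5, 197.0]}
```

play_rows:
  increments:
    - [-12,0,0,0]
    - [-13,0,0,0]
    - [0,0,-20,3.4]
    - [0,0,-20,3.4]
    - [0,0,-20,3.4]
    - [-20,-13,0,0]
    - [-28,-19,0,0]
    - [-30,-20,0,0]
    - [-30,-20,0,0]
    - [-30,-20,0,0]
    - [-30,-20,0,0]
    - [-24,-17,0,0]

```text
time: 30.92
eef_pos: [0.4786, -0.1147, 0.1355]
ee_rot: [-180.0, 0.0, 92.0]
wrist_force: [0.1, -0.4, -0.3]
finger_gap: 0.0336
finger_force: 24.1
```

play_rows:
  increments:
    - [0,0,0,0]
    - [0,0,0,0]
    - [0,0,0,0]

```text
time: 31.17
eef_pos: [0.4808, -0.1118, 0.136]
ee_rot: [179.9, -0.0, 92.1]
wrist_force: [0.6, 0.4, -0.3]
finger_gap: 0.0337
finger_force: 24.0
```

play_rows:
  increments:
    - [-0.6,0.5,4.5,0]
    - [-2.1,0,4.5,0]
    - [-2.1,0,4.5,0]
    - [-2.1,0,4.5,0]
    - [-2.1,0,4.5,0]
    - [-2.1,0,4.5,0]
    - [0,0,0,0]

```text
time: 31.75
eef_pos: [0.4807, -0.123, 0.1077]
ee_rot: [-179.9, -0.0, 92.1]
wrist_force: [0.1, 0.2, -0.9]
finger_gap: 0.034
finger_force: 24.0
```

play_rows:
  increments:
    - [-2.1,0,4.5,0]
    - [-2.1,0,4.5,0]
    - [-2.1,0,4.5,0]
    - [0,0,0,0]

```text
time: 32.08
eef_pos: [0.4809, -0.1296, 0.0944]
ee_rot: [-179.9, -0.0, 92.1]
wrist_force: [-0.2, -0.1, -0.9]
finger_gap: 0.0339
finger_force: 24.0
```

play_rows:
  increments:
    - [-2.1,0,4.5,0]
    - [-2.1,0,4.5,0]
    - [0,0,0,0]

```text
time: 32.33
eef_pos: [0.4811, -0.1338, 0.0855]
ee_rot: [-179.9, -0.0, 92.1]
wrist_force: [-0.6, 0.2, -1.9]
finger_gap: 0.0339
finger_force: 24.0
```

play_rows:
  increments:
    - [-2.1,0,4.5,0]
    - [-2.1,0,4.5,0]
    - [0,0,0,0]

```text
time: 32.58
eef_pos: [0.4813, -0.1379, 0.0764]
ee_rot: [-179.9, -0.0, 92.1]
wrist_force: [-0.4, 0.3, -0.6]
finger_gap: 0.0337
finger_force: 24.0
```

play_rows:
  increments:
    - [-1.2,0,2.7,0]
    - [-1,0,2.3,0]
    - [0,0,0,0]

```text
time: 32.83
eef_pos: [0.4817, -0.1398, 0.0719]
ee_rot: [-180.0, -0.0, 92.1]
wrist_force: [0.1, -0.1, -0.2]
finger_gap: 0.0337
finger_force: 24.0
```

play_rows:
  increments:
    - [-0.9,0,1.8,0]
    - [0,0,0,0]

```text
time: 33.0
eef_pos: [0.4819, -0.1406, 0.0703]
ee_rot: [-180.0, 0.0, 92.1]
wrist_force: [-0.0, -0.5, -0.3]
finger_gap: 0.0338
finger_force: 24.0
```

play_rows:
  increments:
    - [-0.9,0,1.8,0]
    - [0,0,0,0]

```text
time: 33.17
eef_pos: [0.4823, -0.1412, 0.069]
ee_rot: [180.0, 0.0, 92.1]
wrist_force: [-0.0, 1.9, 3.0]
finger_gap: 0.0338
finger_force: 24.4
```

Floor contact comes at the same height as in the first bay. I'll press home a little, nestle it to the front and compare before release.

play_rows:
  increments:
    - [-0.6,0,1.4,0]
    - [1.3,0,0.8,0]
    - [1.3,0,0.8,0]
    - [0,0,0,0]
    - [0,0,0,0]

```text
time: 33.58
eef_pos: [0.4823, -0.1387, 0.0665]
ee_rot: [180.0, 0.0, 92.2]
wrist_force: [-2.5, 2.0, 8.3]
finger_gap: 0.0341
finger_force: 25.7
```

```bash
python3 - <<'E'
from cmp import *
C,s,_=snap('wrist','wrist14')
for b in(-1,0): print(b,*[np.round(a,2) for a in solve('wrist14',C,b)])
D,_,_=snap('scene','scene14'); orange('scene14',D,(-1,0,1)); print(s['wrist_force'],s['finger_gap'])
E
```

```text
-1 [250. 346.] [1.37 1.53] [ 0. -0.]
0 [249. 336.] [ 1.48 -9.54] [ 0. -0.]
scene14 -1 meas [210.2 212.8] 20 pred [209.6 215.7] per 5mm bz [ 0.51 -1.79] per 5mm bx [-1.9   0.19]
scene14 0 meas [226.4 231.9] 32 pred [225.8 234.5] per 5mm bz [ 0.57 -1.83] per 5mm bx [-1.93  0.27]
scene14 1 meas [244.7 252.8] 42 pred [243.7 255.3] per 5mm bz [ 0.64 -1.88] per 5mm bx [-1.96  0.37]
[-2.47002001  1.99161265  8.28299777] 0.03413236924276136
```

play_rows:
  increments:
    - [0.8,0,0.5,0]
    - [0,0,0,0]
    - [0,0,0,0]

```text
time: 33.93
eef_pos: [0.4823, -0.1382, 0.0661]
ee_rot: [180.0, 0.0, 92.2]
wrist_force: [-2.8, 3.0, 9.1]
finger_gap: 0.0338
finger_force: 25.9
```

play_rows:
  increments:
    - [0,0,0,0]
    - [0,0,0,0]
    - [0,0,0,0]
    - [0,0,0,0]
    - [0,0,0,0]
    - [0,0,0,0]
  hand: -0.4

```text
time: 34.43
eef_pos: [0.4819, -0.1387, 0.0651]
ee_rot: [-180.0, -0.0, 92.1]
wrist_force: [0.3, 0.3, -0.5]
finger_gap: 0.0596
finger_force: 0.0
```

play_rows:
  increments:
    - [0,0,-15,0]
    - [0,0,-27,0]
    - [0,0,-30,0]
    - [0,0,-30,0]
    - [0,0,-30,0]
    - [0,0,-30,0]
    - [30,0,0,0]
    - [30,0,0,0]
    - [0,0,0,0]
    - [0,0,0,0]

```text
time: 35.27
eef_pos: [0.4796, -0.0769, 0.2276]
ee_rot: [180.0, 0.0, 92.3]
wrist_force: [0.2, -0.8, 0.0]
finger_gap: 0.0596
finger_force: 0.0
```

```bash
python3 - <<'E'
from cmp import *
D,s,_=snap('scene','scene15'); orange('scene15',D,(-1,0,1)); print(s['time'],s['wrist_force'],s['eef_pos'],s['qpos'].round(0))
h=cv2.cvtColor(cv2.imread('pics/scene15.png'),cv2.COLOR_BGR2HSV); m=((h[...,0]>100)&(h[...,0]<120)&(h[...,1]>130)&(h[...,2]>30)).astype(np.uint8)
n,lab,S,c=cv2.connectedComponentsWithStats(m)
for b in(-1,0,1):
    q=proj(D,[lidpts(b,0,0)[1:].mean(0)])[0]; i=min((i for i in range(1,n) if S[i,4]>40),key=lambda i:np.hypot(*(c[i]-q))); print('lid',b,q.round(1),c[i].round(1),S[i])
E
```

```text
scene15 -1 meas [211.  212.3] 19 pred [209.6 215.7] per 5mm bz [ 0.51 -1.79] per 5mm bx [-1.9   0.19]
scene15 0 meas [226.4 231.9] 32 pred [225.8 234.5] per 5mm bz [ 0.57 -1.83] per 5mm bx [-1.93  0.27]
scene15 1 meas [244.8 252.8] 43 pred [243.7 255.3] per 5mm bz [ 0.64 -1.88] per 5mm bx [-1.96  0.37]
35.2667 [ 0.21193217 -0.84222273  0.01025725] [ 0.47962512 -0.0769491   0.22755985] [ 54.  18. -57. 111.  17.  60.  -8.]
lid -1 [227.5 194.5] [225.6 196.6] [219 192  17  12 116]
lid 0 [244.5 212.3] [242.7 215.7] [233 210  20  13 201]
lid 1 [263.3 231.9] [261.8 235.3] [252 228  21  16 237]
```

```bash
python3 - <<'E'
from cmp import *
D,s,_=snap('side','side15')
h=cv2.cvtColor(cv2.imread('pics/side15.png'),cv2.COLOR_BGR2HSV); m=((h[...,0]>100)&(h[...,0]<120)&(h[...,1]>115)&(h[...,2]>30)).astype(np.uint8)
n,lab,S,c=cv2.connectedComponentsWithStats(m)
for b in(-1,0,1):
    q=proj(D,[lidpts(b,0,0).mean(0)])[0]; i=min((i for i in range(1,n) if S[i,4]>20),key=lambda i:np.hypot(*(c[i]-q))); print('lid',b,q.round(1),c[i].round(1),S[i])
S_=cam('scene'); print('gripper in scene',proj(S_,[s['eef_pos'],s['eef_pos']+[0,0,.1]]).round(0), 'side',proj(D,[s['eef_pos']]).round(0))
E
```

```text
lid -1 [407.7 168.4] [407.8 165.3] [399 159  18  14 187]
lid 0 [373.5 160.7] [374.  157.1] [366 151  17  13 167]
lid 1 [341.7 153.6] [342.3 150.5] [334 145  17  12 145]
gripper in scene [[244. 138.]
 [239.  97.]] side [[407. 111.]]
```

In the side view all three lids sit at the same offset from the rack model, to within half a pixel. Both cartridges are seated like the loaded one and the gripper is clear.

```bash
python3 -c "
from station import workorder; print(workorder.close_job())"
```

```text
the job is handed in; nothing more can be done
None
```

I stood both blue-lidded cartridges in the two empty bays, lid up with the tubes through the slots, seated to match the loaded one in the final camera check, and handed the job in at about 35 s of the 72 s allowed. The judged result was not reported back.

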